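# Load and set up the probe station

## Task

Set up the probe station: first roll the recessed thumbwheel towards the robot until the needle is fully up at its stop, then lay every specimen holder from the bench flat in a bay of the sliding carrier's tray, one to a bay. When all are loaded, and with the needle still up, slide the carrier so that the middle of its mark is exactly under the needle tip, and last of all roll the wheel away from the robot until its broad white stripe comes up to the top, level with the index lines on the housing. Keep off the needle, leave the brass objective that stands among the holders where it is, and let go of everything.

Things in the scene. Friction and masses are not known exactly. Their poses are not given: they have to be found in the camera images.
- station: The fixed probe station: black base plate 140 x 475 x 15 mm, grey drive housing (120 mm along x, 90 mm along y, top 80 mm above the bench) at one end, carrier on rails beside it. Its x axis points across the slide, away from the robot; y along the slide from handle end to housing; z up. Origin on the bench, on the slide's middle line.
- wheel_top (a point): Highest point of the rim of the recessed steel thumbwheel in a slot of the housing top. Wheel 70 mm across, 14 mm thick, turning about station y; only 12 mm of it stands above the flat housing top (52 mm of rim along station x). Its axle is rigid; press the rim lightly from above (3 to 20 N) and drag the tip along x to roll it by friction. Axes: the station's.
- wheel (a joint): Thumbwheel angle in rad, 0 to 6.0, a stop at each end, stays where left (friction 0.02 N m). Dragging the top of the rim to station +x (away from the robot) increases it and lowers the needle 5 mm per rad. 0: needle fully up, tip 30 mm above the height of the mark. 5.0: working height, tip 5 mm above the mark, stripe at the index lines.
- stripe (a point): Middle of the broad white stripe (9 mm along the rim) across the otherwise black, knurled rim of the thumbwheel. It is on top, level with the two short white index lines on the housing beside the slot, when the wheel is at 5.0 rad (working height).
- needle_tip (a point): Tip of the slanting steel needle that reaches from the housing over the slide. It moves only up and down, driven by the wheel. Delicate. From the tip its arm rises towards the housing, 50 mm further along station +y; with the needle fully up its highest part is 107 mm above the bench.
- mark (a point): Centre of the mark (white disc 15 mm across with a black middle and a white dot) on the lug at the housing end of the carrier, on the lug's top face, 35 mm above the bench.
- carrier (a joint): Position in m of the sliding dark steel carrier along its rails, 0 to 0.14, growing towards the housing (station +y). It slides with 3 N of friction and stays where it is left. The mark is under the needle tip at 0.110.
- handle (a point): Middle of the black upright handle plate at the end of the carrier away from the housing. Plate 12 mm thick along station y, 44 mm along station x; it stands from 21 mm below to 15 mm above this point (top 67 mm above the bench). 45 mm from the nearest bay centre. Axes: the station's.
- tray_in (a point): Centre of the carrier's tray floor (31 mm above the bench, moves with the carrier). The tray has four bays in a row along station y, each 92 mm along station x and 42 mm along station y, with walls 4 mm thick and 10 mm high between and around them. Axes: the station's.
- bay0 (a point): Centre of the floor of tray bay 0 (bay 0 next to the handle, bay 3 next to the mark; 46 mm apart). Axes are the station's. A holder lies in a bay with its long axis along station x, either way round.
- bay1 (a point): Centre of the floor of tray bay 1 (bay 0 next to the handle, bay 3 next to the mark; 46 mm apart). Axes are the station's. A holder lies in a bay with its long axis along station x, either way round.
- bay2 (a point): Centre of the floor of tray bay 2 (bay 0 next to the handle, bay 3 next to the mark; 46 mm apart). Axes are the station's. A holder lies in a bay with its long axis along station x, either way round.
- bay3 (a point): Centre of the floor of tray bay 3 (bay 0 next to the handle, bay 3 next to the mark; 46 mm apart). Axes are the station's. A holder lies in a bay with its long axis along station x, either way round.
- holder0_c (a point): Centre of a specimen holder (36 mm high, so the centre is 18 mm above its underside): steel foot 80 x 32 x 14 mm, long along its x axis, with a black upright grip bar on top, 44 mm long (x), 12 mm thick (y), from 14 to 36 mm above the underside. About 150 g (105 to 210 g). Three or four of the four holders are present. All are alike.
- holder1_c (a point): Centre of a specimen holder (36 mm high, so the centre is 18 mm above its underside): steel foot 80 x 32 x 14 mm, long along its x axis, with a black upright grip bar on top, 44 mm long (x), 12 mm thick (y), from 14 to 36 mm above the underside. About 150 g (105 to 210 g). Three or four of the four holders are present. All are alike.
- holder2_c (a point): Centre of a specimen holder (36 mm high, so the centre is 18 mm above its underside): steel foot 80 x 32 x 14 mm, long along its x axis, with a black upright grip bar on top, 44 mm long (x), 12 mm thick (y), from 14 to 36 mm above the underside. About 150 g (105 to 210 g). Three or four of the four holders are present. All are alike.
- holder3_c (a point): Centre of a specimen holder (36 mm high, so the centre is 18 mm above its underside): steel foot 80 x 32 x 14 mm, long along its x axis, with a black upright grip bar on top, 44 mm long (x), 12 mm thick (y), from 14 to 36 mm above the underside. About 150 g (105 to 210 g). Three or four of the four holders are present. All are alike.
- objective: Bystander: brass objective lens standing among the holders, 34 mm across, 60 mm high; origin at its underside. To be left alone. Weighs 250 g.
Mind the look-alikes: they are no part of the job. What is shaped like the part that bears holder1_c but blue is not meant. Leave any pink look-alike of the part that bears holder2_c alone.

How it is judged:
By the outcome, as a careful person would: the job done as asked, in the order asked, and still so for the second after the job is handed in, with the robot touching nothing.
Of holder0, holder1, holder2, holder3 only 3 to 4 are there at a start; the rules pass over those that are not, and their reading is None.
At some moment in a run one of holder0, holder1, holder2, holder3 may be knocked a few centimetres aside while the robot is not near it.
Once in a run the grip may slacken for a moment while it holds something.
It also fails if it takes over 210 s, if anything falls off the work surface, if the arm or the gripper's body presses on something with over 40 N, if the wrist force passes 120 N, or if a joint passes its speed limit or range.

## Robot

A 6-joint arm with a two-finger parallel gripper is mounted at the origin on the work surface. World frame = base frame: x ahead of the robot, y to its left, z up, the work surface at z = 0. Lengths are in m, angles in rad, forces in N, time in s.
With the tool pointing down it reaches from about 0.375 to 0.975 m from the base axis. Payload 3.8 kg.
Tool frame: the origin (TCP) lies midway between the tips of the shut fingers; the grasp point (between the pads) lies 19 mm behind it; z points along the fingers, y is the line along which they close (so a half turn about z gives the same grasp; the last joint's range is limited). The gripper opens to 85 mm and grips with 20 to 120 N. Pads are 22 mm wide; open, the fingers measure 114 mm over their backs; the gripper's body (76 mm by 85 mm) begins 54 mm behind the grasp point. The pads swing forward as they close: fully open they stand 13 mm farther back than shut.
Start: joints at [1.3, 0.264, 1.604, -0, 1.274, -0.037], TCP at [0.156, 0.657, 0.231] pointing down, gripper open.
Joint ranges: [-2.63, 2.63], [-0.94, 2.18], [0.31, 2.57], [-1.31, 4.45], [0, 2.66], [-2.55, 2.55]. Speed limits (rad/s): [2.57, 2.57, 3.14, 3.14, 3.14, 3.14].

## Interface

Orientations are given as a rotation vector (axis times angle).
In Python, from workcell import bot, imaging gives the robot as it stands.
- The arm moves only by the tool step_arm, never from a script. Its argument "series" is a list of rows, each an object of numbers: "grip": the closure, from -1 (fully open) to 1 (shut); "x", "y", "z": the shift along the tool's x, y, z normalised to -1 to 1, where 1 is 500 mm; "ax", "ay", "az": the turn, a rotation vector about the tool's x, y, z normalised to -1 to 1, where 1 is 30 degrees. A call has 1 to 12 rows; each row is the pose to reach, as a shift and turn from the pose commanded when the call began, along the tool's axes at that moment; what a row does not reach only later rows make up. A row lasts 1/10 s, in which the tool goes at most 50 mm and 8.59 degrees, less where a joint would pass 70% of its speed; a pose out of reach is approached as far as the arm can. A call with a number of a shift or a turn outside -1 to 1 is refused whole. A call with a gripper value outside its range is refused whole. The fingers move at their own pace and stop on an object; "force" is the grip in N (left out, the last holds). Time passes only in rows, so rows that repeat a pose let the fingers close. It gives the time, the measured TCP pose, the force, the opening and the grip force at its end, in the units of the state.
- bot.read_state(): the state, without advancing time (a new reading comes with each control period).
- imaging.read_camera(name): name is "side" or "top" or "wrist"; returns a dict with "img" (480x640x3 uint8, red, green, blue), "fx", "fy", "cx", "cy" (pixels), "k1" (the pictures are not rectified: a ray, as slopes to the right and down, at radius r is drawn at 1 + k1 r^2 times it, then the intrinsics apply), "R" (3x3) and "t" (3): a world point X has camera coordinates R X + t. Camera axes: x right, y down, z forward; pixel columns grow to the right and rows downward; lengths in m; the calibration is good to about 2 mm. A picture is of the moment at which its call begins. There is no depth.
- bot.finish_job(): hands the job in; it is judged then, once.
The state is a dict: "time": time; "q": joint angles; "joint_vel": joint speeds; "joint_torque": joint torques, N m; "tool_pos": TCP position; "tcp_rot": TCP orientation; "wrist_force": force on the tool from outside, world axes, zero at the start; "torque": the same for the moment, N m; "width": opening from 0.0 (shut) to 1.0 (fully open); "grip_force": force on a finger pad.
Only numpy, scipy, OpenCV 4.12 (cv2) and the standard library are available. Lean on these libraries where they do the work, as an engineer would, in place of code of your own. Each camera call takes 0.05 s, during which the arm holds its last target. There are 200 camera calls.

## Working session

There is one attempt and no reset: what is moved stays moved. The work goes in short steps, Python scripts to look and compute and a tool call to move; the robot and the scene stay as the last step left them, time stands still between calls to the robot, and variables do not carry over. Pictures are saved under pics/ and viewed, at most 14 in all, crops included, and the job is handed in when it is done.

Besides the shell and the picture viewer there is one more tool, called after "Emit:" as name(argument=value, ...), one argument or row to a line, values as JSON. step_arm: Moves the arm, as the interface text tells. Scaled input: -1 to 1 covers 500 mm each way for a shift and 30 degrees each way for a turn. Its arguments: {"type":"object","properties":{"series":{"type":"array","items":{"type":"object","properties":{"grip":{"type":"number"},"x":{"type":"number","minimum":-1,"maximum":1},"y":{"type":"number","minimum":-1,"maximum":1},"z":{"type":"number","minimum":-1,"maximum":1},"ax":{"type":"number","minimum":-1,"maximum":1},"ay":{"type":"number","minimum":-1,"maximum":1},"az":{"type":"number","minimum":-1,"maximum":1}}}},"force":{"type":"number"}},"required":["series"]}

```bash
ls; mkdir -p pics; cat > h.py <<'E'
import numpy as np, cv2
from workcell import bot, imaging
def cam(n):
    c=imaging.read_camera(n); c['R']=np.array(c['R']); c['t']=np.array(c['t']); return c
def save(c,f,crop=None,s=1):
    im=c['img'][:,:,::-1]
    if crop: u0,v0,u1,v1=crop; im=im[v0:v1,u0:u1]
    if s!=1: im=cv2.resize(im,None,fx=s,fy=s,interpolation=cv2.INTER_CUBIC)
    cv2.imwrite('pics/'+f,im)
def ray(c,u,v):
    x=(u-c['cx'])/c['fx']; y=(v-c['cy'])/c['fy']; rd=np.hypot(x,y); r=rd
    for _ in range(20): r=rd/(1+c['k1']*r*r)
    k=r/rd if rd>0 else 1
    d=c['R'].T@np.array([x*k,y*k,1]); o=-c['R'].T@c['t']
    return o,d
def plane(c,u,v,z):
    o,d=ray(c,u,v); return o+d*(z-o[2])/d[2]
def proj(c,X):
    p=c['R']@np.asarray(X,float)+c['t']; x,y=p[0]/p[2],p[1]/p[2]; k=1+c['k1']*(x*x+y*y)
    return np.array([c['fx']*x*k+c['cx'],c['fy']*y*k+c['cy']])
def tri(c1,p1,c2,p2):
    o1,d1=ray(c1,*p1);o2,d2=ray(c2,*p2)
    s=np.linalg.lstsq(np.stack([d1,-d2],1),o2-o1,rcond=None)[0]
    a=o1+s[0]*d1;b=o2+s[1]*d2
    return (a+b)/2,np.linalg.norm(a-b)
E
python3 - <<'E'
from h import *
np.set_printoptions(precision=4,suppress=True)
for n in ['top','side','wrist']:
    c=cam(n); save(c,n+'0.png'); print(n,c['fx'],c['k1'],-c['R'].T@c['t'],c['R'].tolist())
print(bot.read_state())
E
```

```text
pics
top 497.9545464205818 0.028411201215497752 [ 0.3438 -0.092   1.2103] [[-0.025652906077620923, -0.999618364891368, -0.0102495356812241], [-0.9955602270009103, 0.026474923498847783, -0.09032670059083342], [0.09056358442370022, 0.00788688770289537, -0.9958594449914567]]
side 547.2234727525688 -0.014852994538764984 [0.0026 0.7018 1.1583] [[-0.840220911437378, -0.5420169533394233, 0.015698480053533522], [-0.4198066040743813, 0.6319039174362752, -0.651505835970964], [0.34320727725221295, -0.5539991529066974, -0.7584811819813225]]
wrist 383.56942308897067 0.014877129358465307 [0.0775 0.6774 0.3719] [[0.23282157521795424, 0.9725124278116123, -0.0037002520178232075], [0.9220719114334902, -0.21953329246186115, 0.3187295462398272], [0.3091561163205762, -0.07761901347492013, -0.9478384801688311]]
{'time': 0.15, 'q': array([ 1.3001,  0.2646,  1.605 ,  0.    ,  1.2737, -0.0369]), 'joint_vel': array([-0.0019, -0.0019, -0.002 , -0.0017, -0.0006,  0.0018]), 'joint_torque': array([ -0.0002, -51.5906, -36.7964,  -0.0001,   0.0081,  -0.    ]), 'tool_pos': array([0.1562, 0.6561, 0.2303]), 'tcp_rot': array([-0.3663, -3.1199,  0.0026]), 'wrist_force': array([-0.1764, -0.7132,  0.3025]), 'torque': array([ 0.0481,  0.0257, -0.0073]), 'grip_force': 0.0, 'width': 0.997015147467534}
```

View pics/top0.png

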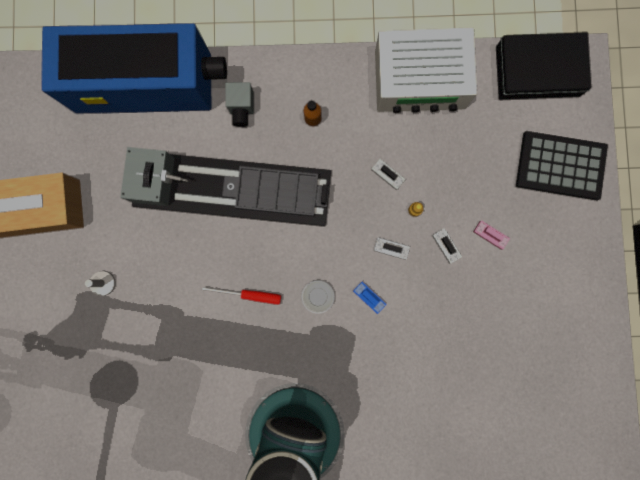

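View pics/side0.png

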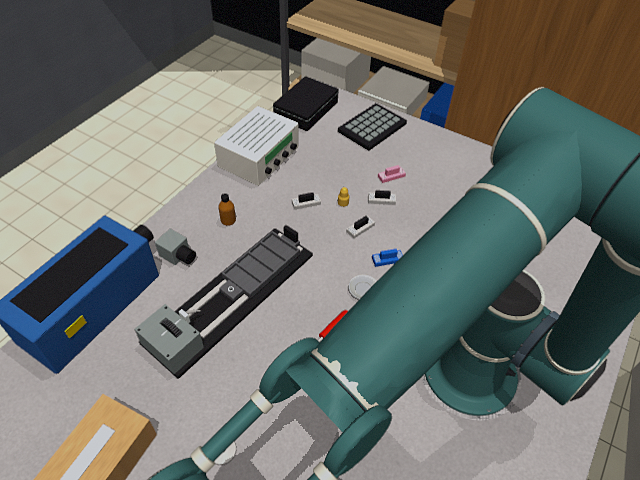

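Top view: three steel holders with black bars at (388,174), (392,248) and (447,245). The look-alikes are blue (369,297) and pink (491,235). The brass objective is at (417,209). The station has its wheel near (147,175), mark at (231,187) and handle near (321,193). The steel/white ones with black bars fit the description, and I'll confirm that with one enlarged crop.

```bash
python3 - <<'E'
from h import *
c=cam('top')
a=c['img'][140:310,110:520,::-1]
im=np.vstack([cv2.resize(c['img'][140:230,115:340,::-1],(788,315),interpolation=cv2.INTER_CUBIC),cv2.resize(c['img'][155:318,345:515,::-1],(294,282),interpolation=cv2.INTER_CUBIC) if 0 else cv2.copyMakeBorder(cv2.resize(c['img'][155:318,345:515,::-1],(294,282),interpolation=cv2.INTER_CUBIC),0,0,0,494,cv2.BORDER_CONSTANT)])
cv2.imwrite('pics/top1.png',im)
hsv=cv2.cvtColor(c['img'],cv2.COLOR_RGB2HSV)
# black bars
m=(hsv[:,:,2]<60).astype(np.uint8); m[:, :345]=0; m[:155]=0; m[280:]=0; m[:,510:]=0
n,l,s,ce=cv2.connectedComponentsWithStats(m)
for i in range(1,n):
    if s[i,4]>25:
        p=np.argwhere(l==i)[:,::-1].astype(float)
        W=np.array([plane(c,*q,0.036)[:2] for q in p]); mu=W.mean(0); w,v=np.linalg.eigh(np.cov((W-mu).T))
        print(s[i],ce[i],mu.round(4),'bar yaw',np.degrees(np.arctan2(v[1,1],v[0,1])).round(1),np.sqrt(w*12).round(3))
# base plate
m=(hsv[:,:,2]<95).astype(np.uint8);m[:, :115]=0;m[:140]=0;m[235:]=0;m[:,340:]=0
k=max(cv2.findContours(m,cv2.RETR_EXTERNAL,cv2.CHAIN_APPROX_NONE)[0],key=cv2.contourArea)
print(cv2.minAreaRect(k))
E
```

```text
[381 166  16  14  92] [388.51086957 172.39130435] [ 0.6095 -0.2407] bar yaw 48.6 [0.013 0.041]
[442 237  13  17 101] [448.14851485 244.91089109] [ 0.4318 -0.3744] bar yaw -150.8 [0.014 0.041]
[384 244  18   8  77] [392.24675325 247.66233766] [ 0.4288 -0.2428] bar yaw 72.9 [0.01  0.041]
((227.57882690429688, 187.59774780273438), (205.75099182128906, 58.0960693359375), 6.115502834320068)
```

View pics/top1.png

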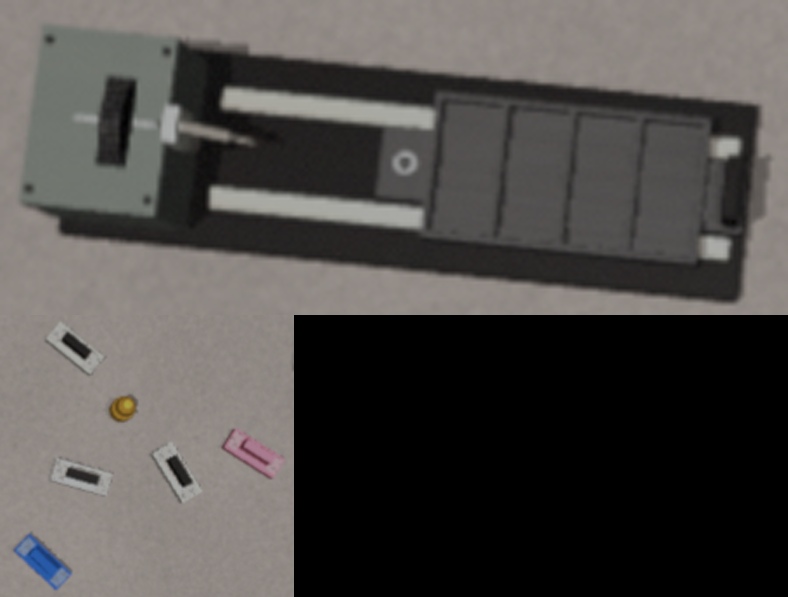

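The crop confirms three white/steel holders with black bars. Blue and pink are the look-alikes, and there is no fourth holder. Station features in the crop: housing corners, index line (75,118)-(155,124), mark (405,162), tray corners. Next I'll compute the station frame.

```bash
python3 - <<'E'
from h import *
np.set_printoptions(precision=4,suppress=True)
c=cam('top')
P=lambda u,v,z: plane(c,115+u/3.502-.4,140+v/3.5-.4,z)[:2]
H=np.array([P(*p,.08) for p in [(43,25),(181,40),(158,216),(22,203)]]) # far+y, far-y, near-y, near+y
T=np.array([P(*p,.041) for p in [(438,92),(710,118),(695,263),(423,236)]])
B=np.array([P(*p,.015) for p in [(757,105),(738,300)]])
M=P(405,162,.035); W=P(116,121,.092); I=np.array([P(75,118,.08),P(155,124,.08)])
N=P(255,142,.065)
for n,a in zip('HTBMWIN',[H,T,B,M,W,I,N]): print(n,a)
ydirs=[H[0]-H[1],H[3]-H[2],T[0]-T[1],T[3]-T[2],H.mean(0)-T.mean(0),I[0]-I[1]]
for d in ydirs: print(np.linalg.norm(d), np.degrees(np.arctan2(d[1],d[0]))-90)
for d in [H[0]-H[3],H[1]-H[2],T[0]-T[3],T[1]-T[2],B[0]-B[1]]: print(np.linalg.norm(d), np.degrees(np.arctan2(d[1],d[0])))
print(T.mean(0),H.mean(0))
E
```

```text
H [[0.6761 0.3681]
 [0.6637 0.2772]
 [0.5464 0.2921]
 [0.5573 0.381 ]]
T [[ 0.634   0.1147]
 [ 0.6109 -0.0705]
 [ 0.5115 -0.0579]
 [ 0.5349  0.126 ]]
B [[ 0.6251 -0.103 ]
 [ 0.4887 -0.0862]]
M [0.5874 0.1389]
W [0.6076 0.3155]
I [[0.6131 0.3467]
 [0.6077 0.2942]]
N [0.5973 0.2328]
0.0917787294986303 -7.74742516869361
0.089503493360374 -7.002463740867739
0.18665363936735194 -7.107981668570972
0.18541007287670339 -7.254964120438203
0.3039374617997979 -7.188184780303601
0.052771323335515305 -5.81161962293649
0.11950379576774375 -6.170922801300775
0.11829913572382515 -7.260692531503696
0.09971333696608708 -6.5034191160671
0.10018360733192508 -7.217822417534252
0.1374770242642582 -7.007306400283089
[0.5728 0.0281] [0.6109 0.3296]
```

```bash
cat >> h.py <<'E'
from scipy.spatial.transform import Rotation as Ro
np.set_printoptions(precision=4,suppress=True)
def yawR(yaw): # tool y at yaw, z down
    a=np.radians(yaw); y=np.array([np.cos(a),np.sin(a),0]); z=np.array([0,0,-1.]); return np.stack([np.cross(y,z),y,z],1)
def go(*pts, base=None):
    s=bot.read_state(); p=s['tool_pos']; R=Ro.from_rotvec(s['tcp_rot']).as_matrix()
    print('t %.2f'%s['time'],p,'yaw %.1f'%np.degrees(np.arctan2(R[1,1],R[0,1])),'F',s['wrist_force'],'w %.3f'%s['width'])
    for x,y,z,yaw in pts:
        d=R.T@(np.array([x,y,z])-p)/.5; r=Ro.from_matrix(R.T@yawR(yaw)).as_rotvec(degrees=True)/30
        print('shift',d.round(4),'turn',r.round(4),'rows>=',max(np.linalg.norm(d)*10,np.linalg.norm(r)*30/8.59).round(1))
def st(a,b,z,o): # station coords about origin point o
    y=np.radians(YAW); return [o[0]+a*np.cos(y)-b*np.sin(y),o[1]+a*np.sin(y)+b*np.cos(y),z]
YAW=-7.1
E
python3 - <<'E'
from h import *
go((.6085,.317,.23,82.9),(.6085,.317,.15,82.9))
E
```

```text
t 0.25 [0.1563 0.6563 0.2306] yaw 76.6 F [-0.574  -0.3391 -0.046 ] w 0.996
shift [-1.037  -0.4506  0.0017] turn [-0.0021 -0.0002 -0.2098] rows>= 11.3
shift [-1.0371 -0.4504  0.1617] turn [-0.0021 -0.0002 -0.2098] rows>= 11.4
```

Emit:
step_arm(
  series=[
    {"x": -1.0,"y": -0.45,"z": 0,"az": -0.21,"grip": 1},
    {"x": -1.0,"y": -0.45,"z": 0,"az": -0.21,"grip": 1},
    {"x": -1.0,"y": -0.45,"z": 0,"az": -0.21,"grip": 1},
    {"x": -1.0,"y": -0.45,"z": 0,"az": -0.21,"grip": 1},
    {"x": -1.0,"y": -0.45,"z": 0,"az": -0.21,"grip": 1},
    {"x": -1.0,"y": -0.45,"z": 0,"az": -0.21,"grip": 1},
    {"x": -1.0,"y": -0.45,"z": 0,"az": -0.21,"grip": 1},
    {"x": -1.0,"y": -0.45,"z": 0,"az": -0.21,"grip": 1},
    {"x": -1.0,"y": -0.45,"z": 0,"az": -0.21,"grip": 1},
    {"x": -1.0,"y": -0.45,"z": 0,"az": -0.21,"grip": 1},
    {"x": -1.0,"y": -0.45,"z": 0,"az": -0.21,"grip": 1},
    {"x": -1.0,"y": -0.45,"z": 0,"az": -0.21,"grip": 1},
  ],
)

```text
validation failed for argument at $.se...
```

```bash
python3 - <<'E'
from h import *
c=cam('wrist'); save(c,'w1.png')
go((.6085,.317,.15,82.9))
print(proj(c,(.6085,.317,.092)), proj(c,(.5973,.2328,.06)))
E
```

```text
t 0.30 [0.1563 0.6564 0.2308] yaw 76.6 F [0.875  0.4526 0.3722] w 0.994
shift [-1.037  -0.4506  0.1619] turn [-0.0017 -0.0002 -0.2098] rows>= 11.4
[125.9338 651.8607] [ 71.8093 622.475 ]
```

View pics/w1.png

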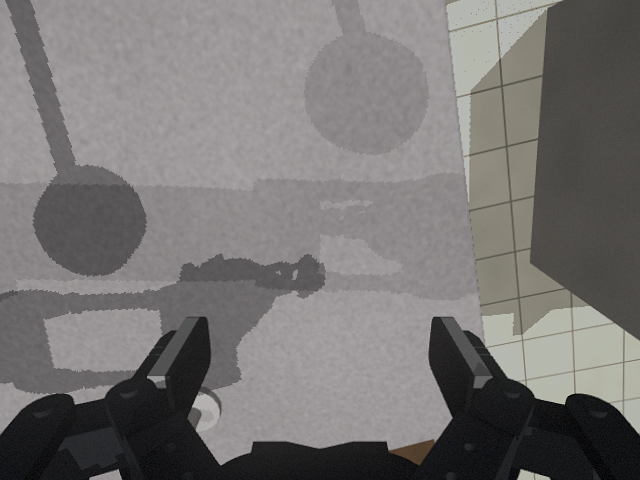

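The wrist image shows the start pose over bare bench, because the move was refused. I'll retry with simpler rows.

Emit:
step_arm(
  series=[
    {"x": -0.98,"y": -0.45,"z": 0.0,"ax": 0.0,"ay": 0.0,"az": -0.21,"grip": 1.0},
    {"x": -0.98,"y": -0.45,"z": 0.0,"ax": 0.0,"ay": 0.0,"az": -0.21,"grip": 1.0},
  ],
)

```text
time: 0.5
tool_pos: [0.2348, 0.5949, 0.231]
tcp_rot: [0.185, 3.136, -0.0]
wrist_force: [0.3, -0.2, -0.5]
width: 0.688
grip_force: 0.0
```

```bash
python3 - <<'E'
from h import *
go((.6085,.317,.23,82.9))
E
```

```text
t 0.50 [0.2348 0.5949 0.231 ] yaw 83.2 F [ 0.2582 -0.2036 -0.5207] w 0.688
shift [-0.8076 -0.4639  0.0022] turn [-0.0001  0.0003  0.0111] rows>= 9.3
```

Emit:
step_arm(
  series=[
    {"x": -0.81,"y": -0.46,"z": 0.0,"grip": 1.0},
    {"x": -0.81,"y": -0.46,"z": 0.0,"grip": 1.0},
    {"x": -0.81,"y": -0.46,"z": 0.0,"grip": 1.0},
    {"x": -0.81,"y": -0.46,"z": 0.0,"grip": 1.0},
    {"x": -0.81,"y": -0.46,"z": 0.0,"grip": 1.0},
    {"x": -0.81,"y": -0.46,"z": 0.0,"grip": 1.0},
    {"x": -0.81,"y": -0.46,"z": 0.0,"grip": 1.0},
    {"x": -0.81,"y": -0.46,"z": 0.0,"grip": 1.0},
    {"x": -0.81,"y": -0.46,"z": 0.0,"grip": 1.0},
    {"x": -0.81,"y": -0.46,"z": 0.0,"grip": 1.0},
    {"x": -0.81,"y": -0.46,"z": 0.0,"grip": 1.0},
  ],
)

```text
validation failed for argument at $.se...
```

```bash
python3 - <<'E'
from h import *
c=cam('wrist'); save(c,'w2.png')
go((.6085,.317,.15,82.9))
print(proj(c,(.6085,.317,.092)), proj(c,(.5973,.2328,.06)))
E
```

```text
t 0.55 [0.2417 0.5896 0.231 ] yaw 82.9 F [ 2.7279 -3.3582  1.0561] w 0.604
shift [-0.7949 -0.449   0.1683] turn [-0.008   0.0104 -0.0016] rows>= 9.3
[103.5977 584.8681] [ 44.4999 552.4955]
```

View pics/w2.png

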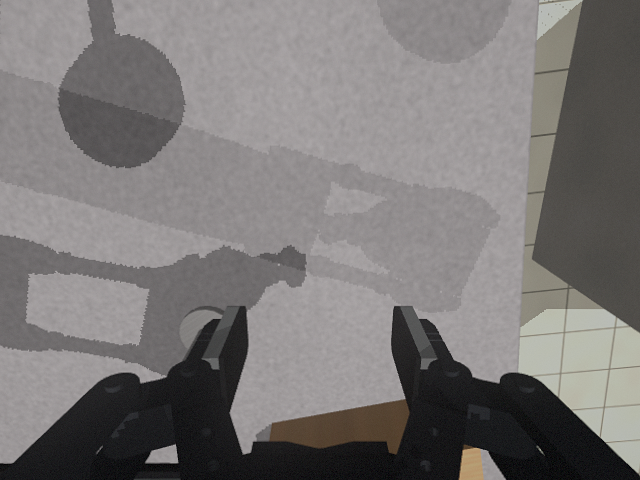

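The wrist image shows bare bench again, since the call was refused for rows with missing keys. I'll write all seven keys from here on.

Emit:
step_arm(
  series=[
    {"x": -0.79,"y": -0.45,"z": 0.0,"ax": 0.0,"ay": 0.0,"az": 0.0,"grip": 1.0},
    {"x": -0.79,"y": -0.45,"z": 0.0,"ax": 0.0,"ay": 0.0,"az": 0.0,"grip": 1.0},
    {"x": -0.79,"y": -0.45,"z": 0.0,"ax": 0.0,"ay": 0.0,"az": 0.0,"grip": 1.0},
    {"x": -0.79,"y": -0.45,"z": 0.0,"ax": 0.0,"ay": 0.0,"az": 0.0,"grip": 1.0},
    {"x": -0.79,"y": -0.45,"z": 0.0,"ax": 0.0,"ay": 0.0,"az": 0.0,"grip": 1.0},
    {"x": -0.79,"y": -0.45,"z": 0.0,"ax": 0.0,"ay": 0.0,"az": 0.0,"grip": 1.0},
    {"x": -0.79,"y": -0.45,"z": 0.0,"ax": 0.0,"ay": 0.0,"az": 0.0,"grip": 1.0},
    {"x": -0.79,"y": -0.45,"z": 0.0,"ax": 0.0,"ay": 0.0,"az": 0.0,"grip": 1.0},
    {"x": -0.79,"y": -0.45,"z": 0.0,"ax": 0.0,"ay": 0.0,"az": 0.0,"grip": 1.0},
    {"x": -0.79,"y": -0.45,"z": 0.0,"ax": 0.0,"ay": 0.0,"az": 0.0,"grip": 1.0},
    {"x": -0.79,"y": -0.45,"z": 0.0,"ax": 0.0,"ay": 0.0,"az": 0.0,"grip": 1.0},
  ],
)

```text
time: 1.65
tool_pos: [0.6003, 0.3217, 0.2309]
tcp_rot: [-0.199, -3.135, -0.0]
wrist_force: [0.4, -0.2, -0.3]
width: -0.002
grip_force: 0.0
```

```bash
python3 - <<'E'
from h import *
c=cam('wrist'); save(c,'w3.png')
go((.6085,.317,.15,82.9))
print(proj(c,(.6085,.317,.092)), proj(c,(.5973,.2328,.06)))
E
```

```text
t 1.70 [0.5991 0.3228 0.2309] yaw 82.8 F [-0.2893 -0.6013  0.1891] w -0.001
shift [-0.0203 -0.0091  0.1617] turn [ 0.0002 -0.0024 -0.0027] rows>= 1.6
[312.4026 237.0524] [212.7979 225.0838]
```

View pics/w3.png

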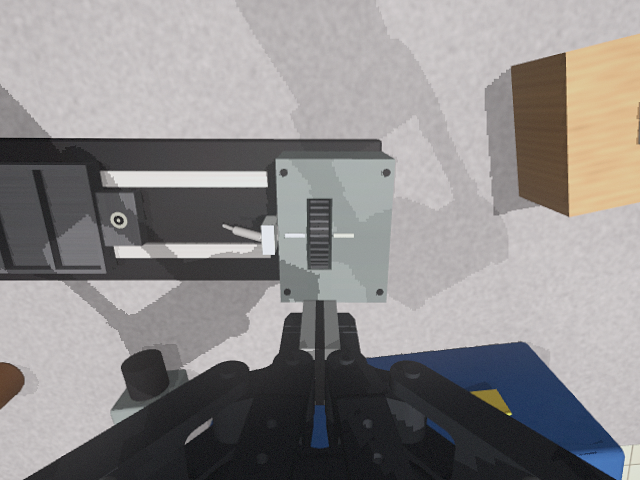

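Wrist view: wheel centre at about (319,235), index lines at row 236, needle tip at (224,226), mark at (119,219). The wooden block and blue box are clear of the path.

```bash
python3 - <<'E'
from h import *
c=cam('wrist')
t=cam('top')
print('wheel',plane(c,319,235,.092),'idx',plane(c,285,236,.08),plane(c,354,236,.08),'mark',plane(c,119,219,.035))
print('needle',tri(c,(224,226),t,(187.4,180.2)))
print('hous',plane(c,276,302,.08),plane(c,387,302,.08),plane(c,396,159,.08),plane(c,275,159,.08))
E
```

```text
wheel [0.6063 0.3234 0.092 ] idx [0.6075 0.2958 0.08  ] [0.6144 0.3506 0.08  ] mark [0.5862 0.1428 0.035 ]
needle (array([0.6019, 0.2386, 0.0447]), np.float64(0.0003547102821854353))
hous [0.6646 0.2791 0.08  ] [0.6764 0.3726 0.08  ] [0.5581 0.3877 0.08  ] [0.5466 0.2977 0.08  ]
```

```bash
python3 - <<'E'
from h import *
o=(.6105,.322)
go(st(.016,0,.1,o)+[82.9])
E
```

```text
t 1.80 [0.5981 0.324  0.2311] yaw 83.0 F [ 0.2927  0.2647 -0.2868] w 0.001
shift [-0.0574 -0.0009  0.2622] turn [ 0.0003 -0.0018  0.0022] rows>= 2.7
```

Emit:
step_arm(
  series=[
    {"x": -0.057,"y": -0.001,"z": 0.13,"ax": 0.0,"ay": 0.0,"az": 0.0,"grip": 1.0},
    {"x": -0.057,"y": -0.001,"z": 0.26,"ax": 0.0,"ay": 0.0,"az": 0.0,"grip": 1.0},
    {"x": -0.057,"y": -0.001,"z": 0.26,"ax": 0.0,"ay": 0.0,"az": 0.0,"grip": 1.0},
    {"x": -0.057,"y": -0.001,"z": 0.26,"ax": 0.0,"ay": 0.0,"az": 0.0,"grip": 1.0},
    {"x": -0.057,"y": -0.001,"z": 0.26,"ax": 0.0,"ay": 0.0,"az": 0.0,"grip": 1.0},
    {"x": -0.057,"y": -0.001,"z": 0.272,"ax": 0.0,"ay": 0.0,"az": 0.0,"grip": 1.0},
    {"x": -0.057,"y": -0.001,"z": 0.276,"ax": 0.0,"ay": 0.0,"az": 0.0,"grip": 1.0},
    {"x": -0.057,"y": -0.001,"z": 0.278,"ax": 0.0,"ay": 0.0,"az": 0.0,"grip": 1.0},
    {"x": -0.057,"y": -0.001,"z": 0.278,"ax": 0.0,"ay": 0.0,"az": 0.0,"grip": 1.0},
  ],
)

```text
time: 2.7
tool_pos: [0.6279, 0.3191, 0.0934]
tcp_rot: [0.194, 3.134, 0.001]
wrist_force: [-1.0, -0.0, 0.7]
width: 0.005
grip_force: 0.0
```

Emit:
step_arm(
  series=[
    {"x": 0.0,"y": 0.0,"z": 0.002,"ax": 0.0,"ay": 0.0,"az": 0.0,"grip": 1.0},
    {"x": 0.0,"y": 0.0,"z": 0.002,"ax": 0.0,"ay": 0.0,"az": 0.0,"grip": 1.0},
    {"x": 0.0,"y": 0.0,"z": 0.004,"ax": 0.0,"ay": 0.0,"az": 0.0,"grip": 1.0},
    {"x": 0.0,"y": 0.0,"z": 0.004,"ax": 0.0,"ay": 0.0,"az": 0.0,"grip": 1.0},
  ],
)

```text
time: 3.1
tool_pos: [0.6279, 0.3189, 0.0907]
tcp_rot: [0.194, 3.135, 0.0]
wrist_force: [1.2, -0.3, 0.5]
width: -0.001
grip_force: 0.7
```

Emit:
step_arm(
  series=[
    {"x": 0.0,"y": 0.0,"z": 0.002,"ax": 0.0,"ay": 0.0,"az": 0.0,"grip": 1.0},
    {"x": 0.0,"y": 0.0,"z": 0.002,"ax": 0.0,"ay": 0.0,"az": 0.0,"grip": 1.0},
    {"x": 0.0,"y": 0.0,"z": 0.004,"ax": 0.0,"ay": 0.0,"az": 0.0,"grip": 1.0},
    {"x": 0.0,"y": 0.0,"z": 0.004,"ax": 0.0,"ay": 0.0,"az": 0.0,"grip": 1.0},
  ],
)

```text
time: 3.5
tool_pos: [0.6292, 0.3188, 0.09]
tcp_rot: [0.194, 3.132, 0.001]
wrist_force: [1.4, -2.6, 6.7]
width: -0.003
grip_force: 3.3
```

Emit:
step_arm(
  series=[
    {"x": 0.014,"y": 0.0,"z": 0.0,"ax": 0.0,"ay": 0.0,"az": 0.0,"grip": 1.0},
    {"x": 0.028,"y": 0.0,"z": 0.0,"ax": 0.0,"ay": 0.0,"az": 0.0,"grip": 1.0},
    {"x": 0.042,"y": 0.0,"z": 0.0,"ax": 0.0,"ay": 0.0,"az": 0.0,"grip": 1.0},
    {"x": 0.056,"y": 0.0,"z": 0.0,"ax": 0.0,"ay": 0.0,"az": 0.0,"grip": 1.0},
    {"x": 0.07,"y": 0.0,"z": 0.0,"ax": 0.0,"ay": 0.0,"az": 0.0,"grip": 1.0},
    {"x": 0.07,"y": 0.0,"z": 0.0,"ax": 0.0,"ay": 0.0,"az": 0.0,"grip": 1.0},
  ],
)

```text
time: 4.1
tool_pos: [0.5924, 0.3235, 0.0898]
tcp_rot: [0.194, 3.135, 0.001]
wrist_force: [-2.9, -1.2, 9.7]
width: 0.001
grip_force: 4.9
```

```bash
python3 - <<'E'
from h import *
t=cam('top'); c=cam('side'); 
im=np.hstack([cv2.resize(t['img'][150:215,120:250,::-1],None,fx=3,fy=4.5),cv2.resize(c['img'][270:370,130:260,::-1],None,fx=3,fy=3)[:292]])
cv2.imwrite('pics/n1.png',im)
go((.6105,.322,.1,82.9))
E
```

```text
t 4.20 [0.5924 0.3235 0.0899] yaw 82.9 F [-3.5867  0.0429  9.1001] w 0.001
shift [-0.0363  0.0014 -0.0203] turn [ 0.0009 -0.0007  0.0001] rows>= 0.4
```

View pics/n1.png

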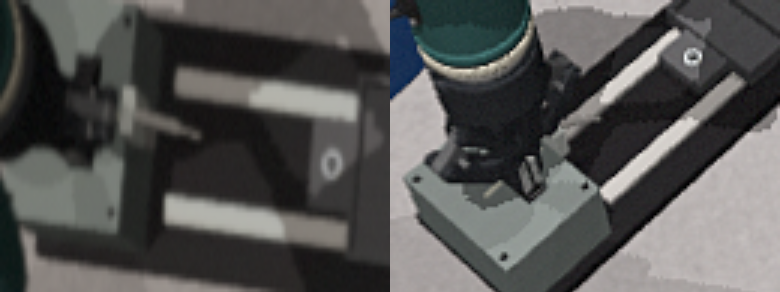

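The top crop shows the needle tip at about (186,180), slightly higher than before. The wheel is rolling, so I'll continue the strokes.

Emit:
step_arm(
  series=[
    {"x": 0.0,"y": 0.0,"z": -0.03,"ax": 0.0,"ay": 0.0,"az": 0.0,"grip": 1.0},
    {"x": -0.07,"y": 0.0,"z": -0.03,"ax": 0.0,"ay": 0.0,"az": 0.0,"grip": 1.0},
    {"x": -0.07,"y": 0.0,"z": -0.03,"ax": 0.0,"ay": 0.0,"az": 0.0,"grip": 1.0},
    {"x": -0.07,"y": 0.0,"z": 0.0,"ax": 0.0,"ay": 0.0,"az": 0.0,"grip": 1.0},
    {"x": -0.07,"y": 0.0,"z": 0.0,"ax": 0.0,"ay": 0.0,"az": 0.0,"grip": 1.0},
    {"x": -0.056,"y": 0.0,"z": 0.0,"ax": 0.0,"ay": 0.0,"az": 0.0,"grip": 1.0},
    {"x": -0.042,"y": 0.0,"z": 0.0,"ax": 0.0,"ay": 0.0,"az": 0.0,"grip": 1.0},
    {"x": -0.028,"y": 0.0,"z": 0.0,"ax": 0.0,"ay": 0.0,"az": 0.0,"grip": 1.0},
    {"x": -0.014,"y": 0.0,"z": 0.0,"ax": 0.0,"ay": 0.0,"az": 0.0,"grip": 1.0},
    {"x": 0.0,"y": 0.0,"z": 0.0,"ax": 0.0,"ay": 0.0,"az": 0.0,"grip": 1.0},
    {"x": 0.0,"y": 0.0,"z": 0.0,"ax": 0.0,"ay": 0.0,"az": 0.0,"grip": 1.0},
  ],
)

```text
time: 5.3
tool_pos: [0.5914, 0.3245, 0.0894]
tcp_rot: [-0.194, -3.135, -0.003]
wrist_force: [-2.8, 1.5, 11.3]
width: -0.002
grip_force: 5.4
```

Emit:
step_arm(
  series=[
    {"x": 0.0,"y": 0.0,"z": -0.03,"ax": 0.0,"ay": 0.0,"az": 0.0,"grip": 1.0},
    {"x": -0.07,"y": 0.0,"z": -0.03,"ax": 0.0,"ay": 0.0,"az": 0.0,"grip": 1.0},
    {"x": -0.07,"y": 0.0,"z": -0.03,"ax": 0.0,"ay": 0.0,"az": 0.0,"grip": 1.0},
    {"x": -0.07,"y": 0.0,"z": 0.0,"ax": 0.0,"ay": 0.0,"az": 0.0,"grip": 1.0},
    {"x": -0.07,"y": 0.0,"z": 0.0,"ax": 0.0,"ay": 0.0,"az": 0.0,"grip": 1.0},
    {"x": -0.056,"y": 0.0,"z": 0.0,"ax": 0.0,"ay": 0.0,"az": 0.0,"grip": 1.0},
    {"x": -0.042,"y": 0.0,"z": 0.0,"ax": 0.0,"ay": 0.0,"az": 0.0,"grip": 1.0},
    {"x": -0.028,"y": 0.0,"z": 0.0,"ax": 0.0,"ay": 0.0,"az": 0.0,"grip": 1.0},
    {"x": -0.014,"y": 0.0,"z": 0.0,"ax": 0.0,"ay": 0.0,"az": 0.0,"grip": 1.0},
    {"x": 0.0,"y": 0.0,"z": 0.0,"ax": 0.0,"ay": 0.0,"az": 0.0,"grip": 1.0},
    {"x": 0.0,"y": 0.0,"z": 0.0,"ax": 0.0,"ay": 0.0,"az": 0.0,"grip": 1.0},
  ],
)

```text
time: 6.4
tool_pos: [0.5937, 0.3242, 0.0902]
tcp_rot: [0.193, 3.131, 0.004]
wrist_force: [1.7, 0.9, 10.7]
width: -0.002
grip_force: 4.7
```

Emit:
step_arm(
  series=[
    {"x": 0.0,"y": 0.0,"z": -0.03,"ax": 0.0,"ay": 0.0,"az": 0.0,"grip": 1.0},
    {"x": -0.07,"y": 0.0,"z": -0.03,"ax": 0.0,"ay": 0.0,"az": 0.0,"grip": 1.0},
    {"x": -0.07,"y": 0.0,"z": -0.03,"ax": 0.0,"ay": 0.0,"az": 0.0,"grip": 1.0},
    {"x": -0.07,"y": 0.0,"z": 0.0,"ax": 0.0,"ay": 0.0,"az": 0.0,"grip": 1.0},
    {"x": -0.07,"y": 0.0,"z": 0.0,"ax": 0.0,"ay": 0.0,"az": 0.0,"grip": 1.0},
    {"x": -0.056,"y": 0.0,"z": 0.0,"ax": 0.0,"ay": 0.0,"az": 0.0,"grip": 1.0},
    {"x": -0.042,"y": 0.0,"z": 0.0,"ax": 0.0,"ay": 0.0,"az": 0.0,"grip": 1.0},
    {"x": -0.028,"y": 0.0,"z": 0.0,"ax": 0.0,"ay": 0.0,"az": 0.0,"grip": 1.0},
    {"x": -0.014,"y": 0.0,"z": 0.0,"ax": 0.0,"ay": 0.0,"az": 0.0,"grip": 1.0},
    {"x": 0.0,"y": 0.0,"z": 0.0,"ax": 0.0,"ay": 0.0,"az": 0.0,"grip": 1.0},
    {"x": 0.0,"y": 0.0,"z": 0.0,"ax": 0.0,"ay": 0.0,"az": 0.0,"grip": 1.0},
  ],
)

```text
time: 7.5
tool_pos: [0.5935, 0.3243, 0.0901]
tcp_rot: [0.193, 3.131, 0.004]
wrist_force: [1.5, 0.0, 10.9]
width: -0.001
grip_force: 4.9
```

Emit:
step_arm(
  series=[
    {"x": 0.0,"y": 0.0,"z": -0.03,"ax": 0.0,"ay": 0.0,"az": 0.0,"grip": 1.0},
    {"x": -0.07,"y": 0.0,"z": -0.03,"ax": 0.0,"ay": 0.0,"az": 0.0,"grip": 1.0},
    {"x": -0.07,"y": 0.0,"z": -0.03,"ax": 0.0,"ay": 0.0,"az": 0.0,"grip": 1.0},
    {"x": -0.07,"y": 0.0,"z": 0.0,"ax": 0.0,"ay": 0.0,"az": 0.0,"grip": 1.0},
    {"x": -0.07,"y": 0.0,"z": 0.0,"ax": 0.0,"ay": 0.0,"az": 0.0,"grip": 1.0},
    {"x": -0.056,"y": 0.0,"z": 0.0,"ax": 0.0,"ay": 0.0,"az": 0.0,"grip": 1.0},
    {"x": -0.042,"y": 0.0,"z": 0.0,"ax": 0.0,"ay": 0.0,"az": 0.0,"grip": 1.0},
    {"x": -0.028,"y": 0.0,"z": 0.0,"ax": 0.0,"ay": 0.0,"az": 0.0,"grip": 1.0},
  ],
)

```text
time: 8.3
tool_pos: [0.6113, 0.3225, 0.0919]
tcp_rot: [0.193, 3.124, 0.006]
wrist_force: [8.2, -0.7, 11.2]
width: -0.0
grip_force: 5.7
```

Emit:
step_arm(
  series=[
    {"x": 0.028,"y": 0.0,"z": -0.28,"ax": 0.0,"ay": 0.0,"az": 0.0,"grip": 1.0},
    {"x": 0.028,"y": 0.0,"z": -0.28,"ax": 0.0,"ay": 0.0,"az": 0.0,"grip": 1.0},
    {"x": 0.028,"y": 0.0,"z": -0.28,"ax": 0.0,"ay": 0.0,"az": 0.0,"grip": 1.0},
    {"x": 0.028,"y": 0.0,"z": -0.28,"ax": 0.0,"ay": 0.0,"az": 0.0,"grip": 0.18},
    {"x": 0.028,"y": 0.0,"z": -0.28,"ax": 0.0,"ay": 0.0,"az": 0.0,"grip": 0.18},
    {"x": 0.028,"y": 0.0,"z": -0.28,"ax": 0.0,"ay": 0.0,"az": 0.0,"grip": 0.18},
  ],
)

```text
time: 8.9
tool_pos: [0.5906, 0.3226, 0.2249]
tcp_rot: [-0.194, -3.131, 0.004]
wrist_force: [0.0, 0.2, -0.4]
width: 0.406
grip_force: 0.0
```

```bash
python3 - <<'E'
from h import *
c=cam('wrist');t=cam('top')
im=np.hstack([cv2.resize(c['img'][190:290,180:360,::-1],(540,300),interpolation=cv2.INTER_CUBIC),cv2.resize(t['img'][155:215,160:210,::-1],(250,300),interpolation=cv2.INTER_CUBIC)])
cv2.imwrite('pics/n2.png',im)
for z in(.045,.055,.06,.065): print(z,proj(c,(.6019,.2386,z)),proj(t,(.6019,.2386,z)))
C=(.4288,-.2428); go((*C,.23,-17.1))
E
```

```text
0.045 [225.0501 237.4002] [187.3668 180.113 ]
0.055 [222.2713 240.9312] [186.1583 179.2175]
0.06 [220.8206 242.7744] [185.5463 178.7639]
0.065 [219.3266 244.6726] [184.929  178.3065]
t 9.00 [0.5909 0.3225 0.2246] yaw 82.9 F [ 0.4229 -0.0514 -0.2048] w 0.413
shift [ 0.1823 -1.162  -0.0062] turn [-0.0126 -0.0016  3.3337] rows>= 11.8
```

View pics/n2.png

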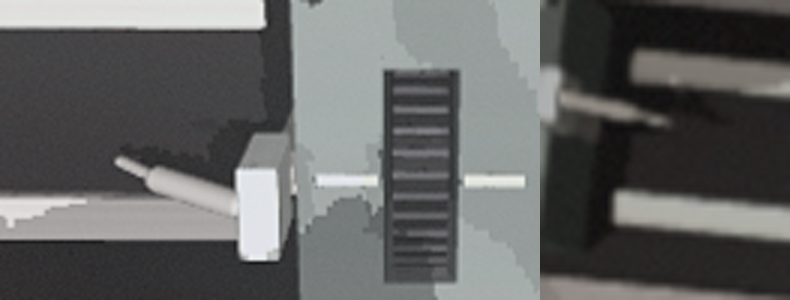

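The needle tip at wrist (218,243) fits z ≈ 0.063–0.065, and the rim slips under 8 N of drag. The needle is fully up at its stop, so I'll go to the holders.

Emit:
step_arm(
  series=[
    {"x": 0.18,"y": -0.98,"z": 0.0,"ax": 0.0,"ay": 0.0,"az": 1.0,"grip": 0.18},
    {"x": 0.18,"y": -0.98,"z": 0.0,"ax": 0.0,"ay": 0.0,"az": 1.0,"grip": 0.18},
    {"x": 0.18,"y": -0.98,"z": 0.0,"ax": 0.0,"ay": 0.0,"az": 1.0,"grip": 0.18},
    {"x": 0.18,"y": -0.98,"z": 0.0,"ax": 0.0,"ay": 0.0,"az": 1.0,"grip": 0.18},
    {"x": 0.18,"y": -0.98,"z": 0.0,"ax": 0.0,"ay": 0.0,"az": 1.0,"grip": 0.18},
    {"x": 0.18,"y": -0.98,"z": 0.0,"ax": 0.0,"ay": 0.0,"az": 1.0,"grip": 0.18},
    {"x": 0.18,"y": -0.98,"z": 0.0,"ax": 0.0,"ay": 0.0,"az": 1.0,"grip": 0.18},
    {"x": 0.18,"y": -0.98,"z": 0.0,"ax": 0.0,"ay": 0.0,"az": 1.0,"grip": 0.18},
    {"x": 0.18,"y": -0.98,"z": 0.0,"ax": 0.0,"ay": 0.0,"az": 1.0,"grip": 0.18},
    {"x": 0.18,"y": -0.98,"z": 0.0,"ax": 0.0,"ay": 0.0,"az": 1.0,"grip": 0.18},
    {"x": 0.18,"y": -0.98,"z": 0.0,"ax": 0.0,"ay": 0.0,"az": 1.0,"grip": 0.18},
  ],
)

```text
time: 10.1
tool_pos: [0.4402, -0.1565, 0.2265]
tcp_rot: [-1.009, -2.972, 0.003]
wrist_force: [-0.5, 0.6, 0.4]
width: 0.407
grip_force: 0.0
```

Emit:
step_arm(
  series=[
    {"x": 0.0,"y": 0.0,"z": 0.0,"ax": 0.0,"ay": 0.0,"az": 1.0,"grip": 0.18},
    {"x": 0.0,"y": 0.0,"z": 0.0,"ax": 0.0,"ay": 0.0,"az": 1.0,"grip": 0.18},
    {"x": 0.0,"y": 0.0,"z": 0.0,"ax": 0.0,"ay": 0.0,"az": 1.0,"grip": 0.18},
    {"x": 0.0,"y": 0.0,"z": 0.0,"ax": 0.0,"ay": 0.0,"az": 1.0,"grip": 0.18},
  ],
)

```text
time: 10.5
tool_pos: [0.4423, -0.1509, 0.2265]
tcp_rot: [-1.74, -2.611, 0.0]
wrist_force: [0.3, 0.1, 0.3]
width: 0.411
grip_force: 0.0
```

Emit:
step_arm(
  series=[
    {"x": 0.0,"y": 0.0,"z": 0.0,"ax": 0.0,"ay": 0.0,"az": 1.0,"grip": 0.18},
    {"x": 0.0,"y": 0.0,"z": 0.0,"ax": 0.0,"ay": 0.0,"az": 1.0,"grip": 0.18},
    {"x": 0.0,"y": 0.0,"z": 0.0,"ax": 0.0,"ay": 0.0,"az": 1.0,"grip": 0.18},
    {"x": 0.0,"y": 0.0,"z": 0.0,"ax": 0.0,"ay": 0.0,"az": 1.0,"grip": 0.18},
  ],
)

```text
time: 10.9
tool_pos: [0.4423, -0.1508, 0.2265]
tcp_rot: [-2.357, -2.073, 0.002]
wrist_force: [-0.7, -0.6, 0.6]
width: 0.413
grip_force: 0.0
```

```bash
cat >> h.py <<'E'
def bars(c,lo=60,z=.036,zf=.014):
    """holders in a view: black bar surrounded by white foot -> bar-centre (u,v) & world"""
    hsv=cv2.cvtColor(c['img'],cv2.COLOR_RGB2HSV)
    m=((hsv[:,:,2]>=150)&(hsv[:,:,1]<40)).astype(np.uint8)
    out=[]
    k,hier=cv2.findContours(m,cv2.RETR_CCOMP,cv2.CHAIN_APPROX_NONE)
    for i,q in enumerate(k):
        if hier[0][i][3]>=0: continue
        (a,b),(w,h),_=r=cv2.minAreaRect(q)
        if min(w,h)<8: continue
        bx=cv2.boxPoints(r); W=np.array([plane(c,*p,zf)[:2] for p in bx])
        e=[W[1]-W[0],W[2]-W[1]]; L=[np.linalg.norm(x) for x in e]
        if not(.065<max(L)<.095 and .025<min(L)<.045): continue
        d=e[int(np.argmax(L))]; out.append((W.mean(0),np.degrees(np.arctan2(d[1],d[0]))%180,np.array(L),np.array([a,b])))
    return out
E
python3 - <<'E'
from h import *
for n in('top','wrist'):
    c=cam(n)
    if n=='wrist': save(c,'w4.png')
    for b in bars(c): print(n,b)
C=(.4288,-.2428); go((*C,.23,-17.1))
print(proj(c,(*C,.014)))
E
```

```text
top (array([ 1.0255, -0.4677]), np.float64(87.70565341301109), array([0.0939, 0.0361]), array([473.,   7.]))
top (array([1.0416, 0.6936]), np.float64(0.8984793844324201), array([0.0319, 0.0671]), array([ 6.5, 13. ]))
wrist (array([ 0.551, -0.487]), np.float64(118.03707273208673), array([0.033 , 0.0802]), array([445.1577, 465.4885]))
wrist (array([ 0.2427, -0.4369]), np.float64(71.87648347344357), array([0.0687, 0.038 ]), array([185.3064, 458.5271]))
wrist (array([ 0.4597, -0.2769]), np.float64(76.6163602658906), array([0.0714, 0.0276]), array([351.6246, 320.5745]))
wrist (array([ 0.4311, -0.2414]), np.float64(72.56534578002663), array([0.0794, 0.0311]), array([320.2323, 292.9845]))
t 11.00 [ 0.4424 -0.1508  0.2267] yaw -7.1 F [-0.1    -0.2482 -0.43  ] w 0.404
shift [-0.1859 -0.0044 -0.0068] turn [-0.0056 -0.0018  0.3344] rows>= 1.9
[318.0432 295.5922]
```

```bash
python3 - <<'E'
from h import *
go((.431,-.2415,.10,-17.3),(.431,-.2415,.017,-17.3))
E
```

```text
t 11.00 [ 0.4424 -0.1508  0.2267] yaw -7.1 F [-0.1    -0.2482 -0.43  ] w 0.404
shift [-0.183   0.0004  0.2532] turn [-0.0056 -0.0017  0.3411] rows>= 3.1
shift [-0.1832  0.0009  0.4192] turn [-0.0056 -0.0017  0.3411] rows>= 4.6
```

Emit:
step_arm(
  series=[
    {"x": -0.183,"y": 0.0,"z": 0.0,"ax": 0.0,"ay": 0.0,"az": 0.341,"grip": 0.18},
    {"x": -0.183,"y": 0.0,"z": 0.25,"ax": 0.0,"ay": 0.0,"az": 0.341,"grip": 0.18},
    {"x": -0.183,"y": 0.0,"z": 0.25,"ax": 0.0,"ay": 0.0,"az": 0.341,"grip": 0.18},
    {"x": -0.183,"y": 0.0,"z": 0.25,"ax": 0.0,"ay": 0.0,"az": 0.341,"grip": 0.18},
    {"x": -0.183,"y": 0.0,"z": 0.25,"ax": 0.0,"ay": 0.0,"az": 0.341,"grip": 0.18},
    {"x": -0.183,"y": 0.001,"z": 0.32,"ax": 0.0,"ay": 0.0,"az": 0.341,"grip": 0.18},
    {"x": -0.183,"y": 0.001,"z": 0.38,"ax": 0.0,"ay": 0.0,"az": 0.341,"grip": 0.18},
    {"x": -0.183,"y": 0.001,"z": 0.419,"ax": 0.0,"ay": 0.0,"az": 0.341,"grip": 0.18},
    {"x": -0.183,"y": 0.001,"z": 0.419,"ax": 0.0,"ay": 0.0,"az": 0.341,"grip": 0.18},
    {"x": -0.183,"y": 0.001,"z": 0.419,"ax": 0.0,"ay": 0.0,"az": 0.341,"grip": 0.18},
  ],
)

```text
time: 12.0
tool_pos: [0.4332, -0.2427, 0.02]
tcp_rot: [2.529, 1.863, 0.001]
wrist_force: [-0.3, -0.6, 0.3]
width: 0.408
grip_force: 0.0
```

Emit:
step_arm(
  force=60,
  series=[
    {"x": 0.0,"y": 0.0,"z": 0.0,"ax": 0.0,"ay": 0.0,"az": 0.0,"grip": 1.0},
    {"x": 0.0,"y": 0.0,"z": 0.0,"ax": 0.0,"ay": 0.0,"az": 0.0,"grip": 1.0},
    {"x": 0.0,"y": 0.0,"z": 0.0,"ax": 0.0,"ay": 0.0,"az": 0.0,"grip": 1.0},
    {"x": 0.0,"y": 0.0,"z": 0.0,"ax": 0.0,"ay": 0.0,"az": 0.0,"grip": 1.0},
    {"x": 0.0,"y": 0.0,"z": 0.0,"ax": 0.0,"ay": 0.0,"az": 0.0,"grip": 1.0},
  ],
)

```text
time: 12.5
tool_pos: [0.4338, -0.2436, 0.021]
tcp_rot: [2.528, 1.86, 0.003]
wrist_force: [-0.1, 1.2, 7.1]
width: 0.118
grip_force: 62.2
```

Emit:
step_arm(
  series=[
    {"x": 0.0,"y": 0.0,"z": -0.1,"ax": 0.0,"ay": 0.0,"az": 0.0,"grip": 1.0},
    {"x": 0.0,"y": 0.0,"z": -0.2,"ax": 0.0,"ay": 0.0,"az": 0.0,"grip": 1.0},
    {"x": 0.0,"y": 0.0,"z": -0.3,"ax": 0.0,"ay": 0.0,"az": 0.0,"grip": 1.0},
    {"x": 0.2,"y": 0.03,"z": -0.38,"ax": 0.0,"ay": 0.0,"az": 0.3,"grip": 1.0},
    {"x": 0.4,"y": 0.07,"z": -0.38,"ax": 0.0,"ay": 0.0,"az": 0.6,"grip": 1.0},
    {"x": 0.61,"y": 0.11,"z": -0.38,"ax": 0.0,"ay": 0.0,"az": 1.0,"grip": 1.0},
    {"x": 0.61,"y": 0.11,"z": -0.38,"ax": 0.0,"ay": 0.0,"az": 1.0,"grip": 1.0},
    {"x": 0.61,"y": 0.11,"z": -0.38,"ax": 0.0,"ay": 0.0,"az": 1.0,"grip": 1.0},
    {"x": 0.61,"y": 0.11,"z": -0.38,"ax": 0.0,"ay": 0.0,"az": 1.0,"grip": 1.0},
    {"x": 0.61,"y": 0.11,"z": -0.38,"ax": 0.0,"ay": 0.0,"az": 1.0,"grip": 1.0},
  ],
)

```text
time: 13.5
tool_pos: [0.5767, 0.0353, 0.2097]
tcp_rot: [-2.925, -1.146, -0.003]
wrist_force: [-0.9, -1.0, -1.0]
width: 0.121
grip_force: 61.0
```

Emit:
step_arm(
  series=[
    {"x": 0.0,"y": 0.0,"z": 0.0,"ax": 0.0,"ay": 0.0,"az": 0.9,"grip": 1.0},
    {"x": 0.0,"y": 0.0,"z": 0.0,"ax": 0.0,"ay": 0.0,"az": 0.9,"grip": 1.0},
    {"x": 0.0,"y": 0.0,"z": 0.0,"ax": 0.0,"ay": 0.0,"az": 0.9,"grip": 1.0},
    {"x": 0.0,"y": 0.0,"z": 0.0,"ax": 0.0,"ay": 0.0,"az": 0.9,"grip": 1.0},
  ],
)

```text
time: 13.9
tool_pos: [0.5753, 0.0322, 0.2089]
tcp_rot: [3.112, 0.427, 0.0]
wrist_force: [-0.3, 0.2, -2.1]
width: 0.122
grip_force: 61.0
```

Emit:
step_arm(
  series=[
    {"x": 0.0,"y": 0.0,"z": 0.0,"ax": 0.0,"ay": 0.0,"az": 0.76,"grip": 1.0},
    {"x": 0.0,"y": 0.0,"z": 0.0,"ax": 0.0,"ay": 0.0,"az": 0.76,"grip": 1.0},
    {"x": 0.0,"y": 0.0,"z": 0.0,"ax": 0.0,"ay": 0.0,"az": 0.76,"grip": 1.0},
    {"x": 0.0,"y": 0.0,"z": 0.0,"ax": 0.0,"ay": 0.0,"az": 0.76,"grip": 1.0},
  ],
)

```text
time: 14.3
tool_pos: [0.5753, 0.0318, 0.209]
tcp_rot: [-3.136, 0.192, -0.0]
wrist_force: [0.1, -0.3, -1.3]
width: 0.12
grip_force: 61.0
```

```bash
python3 - <<'E'
from h import *
c=cam('wrist'); save(c,'w5.png')
go((.5728,.0281,.2,-97.1))
print(proj(c,(.5728,.0281,.031)),proj(c,(.5866,.141,.035)))
E
```

```text
t 14.35 [0.5753 0.0319 0.2089] yaw -96.9 F [-0.3834 -0.7659 -1.8349] w 0.122
shift [-0.0041  0.0081  0.0178] turn [-0.     -0.0002  0.0067] rows>= 0.2
[326.1593 216.9209] [192.3561 218.386 ]
```

View pics/w5.png

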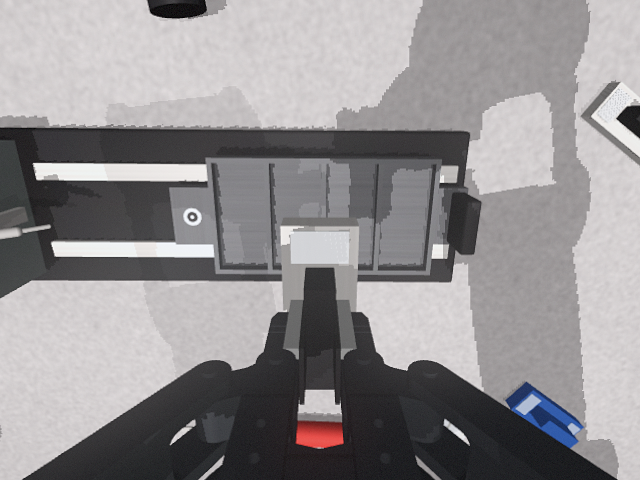

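Wrist view: the holder is held level. Tray outer corners are (207,158), (440,160), (431,275) and (217,274), the mark is at (192,216) and the handle is at (465,223).

```bash
python3 - <<'E'
from h import *
c=cam('wrist')
T=np.array([plane(c,*p,.041)[:2] for p in [(207,158),(440,160),(431,275),(217,274)]])
M=plane(c,192,216,.035)
print(T,T.mean(0),np.linalg.norm(T[0]-T[1]),np.linalg.norm(T[0]-T[3]),np.linalg.norm(T[1]-T[2]),M)
for d in (T[0]-T[1],T[3]-T[2]): print(np.degrees(np.arctan2(d[1],d[0]))-90)
E
```

```text
[[ 0.6348  0.1161]
 [ 0.6108 -0.0671]
 [ 0.512  -0.0572]
 [ 0.5359  0.1288]] [0.5734 0.0302] 0.18474775214264189 0.09977664500799385 0.09926569529117404 [0.5885 0.1408 0.035 ]
-7.46627708304716
-7.2962133052767655
```

```bash
python3 - <<'E'
from h import *
go((.5821,.0981,.12,-97.25),(.5821,.0981,.055,-97.25),(.5821,.0981,.051,-97.25))
E
```

```text
t 14.40 [0.5754 0.0319 0.2089] yaw -96.9 F [-0.1949 -0.5557 -1.7185] w 0.121
shift [-0.0026 -0.1331  0.1778] turn [-0.     -0.0003  0.0113] rows>= 2.2
shift [-0.0026 -0.1331  0.3078] turn [-0.     -0.0003  0.0113] rows>= 3.4
shift [-0.0026 -0.1331  0.3158] turn [-0.     -0.0003  0.0113] rows>= 3.4
```

Emit:
step_arm(
  series=[
    {"x": -0.003,"y": -0.07,"z": 0.0,"ax": 0.0,"ay": 0.0,"az": 0.011,"grip": 1.0},
    {"x": -0.003,"y": -0.133,"z": 0.08,"ax": 0.0,"ay": 0.0,"az": 0.011,"grip": 1.0},
    {"x": -0.003,"y": -0.133,"z": 0.17,"ax": 0.0,"ay": 0.0,"az": 0.011,"grip": 1.0},
    {"x": -0.003,"y": -0.133,"z": 0.17,"ax": 0.0,"ay": 0.0,"az": 0.011,"grip": 1.0},
    {"x": -0.003,"y": -0.133,"z": 0.22,"ax": 0.0,"ay": 0.0,"az": 0.011,"grip": 1.0},
    {"x": -0.003,"y": -0.133,"z": 0.26,"ax": 0.0,"ay": 0.0,"az": 0.011,"grip": 1.0},
    {"x": -0.003,"y": -0.133,"z": 0.29,"ax": 0.0,"ay": 0.0,"az": 0.011,"grip": 1.0},
    {"x": -0.003,"y": -0.133,"z": 0.308,"ax": 0.0,"ay": 0.0,"az": 0.011,"grip": 1.0},
    {"x": -0.003,"y": -0.133,"z": 0.312,"ax": 0.0,"ay": 0.0,"az": 0.011,"grip": 1.0},
    {"x": -0.003,"y": -0.133,"z": 0.312,"ax": 0.0,"ay": 0.0,"az": 0.011,"grip": 1.0},
  ],
)

```text
time: 15.4
tool_pos: [0.5827, 0.0981, 0.0534]
tcp_rot: [-3.135, 0.204, -0.001]
wrist_force: [0.7, -0.1, -1.6]
width: 0.123
grip_force: 61.0
```

Emit:
step_arm(
  series=[
    {"x": 0.0,"y": 0.0,"z": 0.003,"ax": 0.0,"ay": 0.0,"az": 0.0,"grip": 1.0},
    {"x": 0.0,"y": 0.0,"z": 0.004,"ax": 0.0,"ay": 0.0,"az": 0.0,"grip": 1.0},
    {"x": 0.0,"y": 0.0,"z": 0.004,"ax": 0.0,"ay": 0.0,"az": 0.0,"grip": 1.0},
  ],
)

```text
time: 15.7
tool_pos: [0.5833, 0.0983, 0.052]
tcp_rot: [-3.135, 0.204, -0.003]
wrist_force: [0.6, -0.1, 2.2]
width: 0.122
grip_force: 61.4
```

Emit:
step_arm(
  series=[
    {"x": 0.0,"y": 0.0,"z": 0.0,"ax": 0.0,"ay": 0.0,"az": 0.0,"grip": 0.2},
    {"x": 0.0,"y": 0.0,"z": 0.0,"ax": 0.0,"ay": 0.0,"az": 0.0,"grip": 0.2},
    {"x": 0.0,"y": 0.0,"z": 0.0,"ax": 0.0,"ay": 0.0,"az": 0.0,"grip": 0.2},
    {"x": 0.0,"y": 0.0,"z": -0.05,"ax": 0.0,"ay": 0.0,"az": 0.0,"grip": 0.2},
    {"x": 0.0,"y": 0.0,"z": -0.15,"ax": 0.0,"ay": 0.0,"az": 0.0,"grip": 0.2},
    {"x": 0.0,"y": 0.0,"z": -0.25,"ax": 0.0,"ay": 0.0,"az": 0.0,"grip": 0.2},
    {"x": 0.0,"y": 0.0,"z": -0.35,"ax": 0.0,"ay": 0.0,"az": 0.0,"grip": 0.2},
    {"x": 0.0,"y": 0.0,"z": -0.35,"ax": 0.0,"ay": 0.0,"az": 0.0,"grip": 0.2},
  ],
)

```text
time: 16.5
tool_pos: [0.5876, 0.0989, 0.2358]
tcp_rot: [-3.132, 0.204, -0.025]
wrist_force: [1.5, -0.1, 0.7]
width: 0.402
grip_force: 0.0
```

```bash
python3 - <<'E'
from h import *
t=cam('top')
hsv=cv2.cvtColor(t['img'],cv2.COLOR_RGB2HSV)
m=(hsv[:,:,2]<60).astype(np.uint8); m[:, :345]=0; m[:155]=0; m[280:]=0; m[:,510:]=0
n,l,s,ce=cv2.connectedComponentsWithStats(m)
for i in range(1,n):
    if s[i,4]>25:
        p=np.argwhere(l==i)[:,::-1].astype(float)
        W=np.array([plane(t,*q,0.036)[:2] for q in p]); mu=W.mean(0); w,v=np.linalg.eigh(np.cov((W-mu).T))
        print(s[i],ce[i],mu.round(4),'bar yaw',np.degrees(np.arctan2(v[1,1],v[0,1])).round(1),np.sqrt(w*12).round(3))
im=np.hstack([t['img'][140:330,110:510,::-1]]);cv2.imwrite('pics/t3.png',cv2.resize(im,None,fx=2,fy=2))
go((.434-.06,-.373+.03,.23,-67.2))
E
```

```text
[381 166  15  14  87] [388.4253 172.3908] [ 0.6095 -0.2405] bar yaw 47.1 [0.013 0.04 ]
[442 237  13  17  92] [447.8696 244.8043] [ 0.4321 -0.3737] bar yaw -150.7 [0.013 0.04 ]
t 16.55 [0.5856 0.0986 0.2317] yaw -97.5 F [-0.1498  0.4775 -1.1046] w 0.402
shift [-0.305   0.9307 -0.0023] turn [ 0.0002 -0.0206 -1.0085] rows>= 9.8
```

```bash
python3 - <<'E'
from h import *
go((.508,-.342,.23,-67.2))
E
```

```text
t 16.55 [0.5856 0.0986 0.2317] yaw -97.5 F [-0.1498  0.4775 -1.1046] w 0.402
shift [-0.0396  0.8939  0.0005] turn [ 0.0002 -0.0206 -1.0085] rows>= 8.9
```

Emit:
step_arm(
  series=[
    {"x": -0.04,"y": 0.89,"z": 0.0,"ax": 0.0,"ay": 0.0,"az": -1.0,"grip": 0.2},
    {"x": -0.04,"y": 0.89,"z": 0.0,"ax": 0.0,"ay": 0.0,"az": -1.0,"grip": 0.2},
    {"x": -0.04,"y": 0.89,"z": 0.0,"ax": 0.0,"ay": 0.0,"az": -1.0,"grip": 0.2},
    {"x": -0.04,"y": 0.89,"z": 0.0,"ax": 0.0,"ay": 0.0,"az": -1.0,"grip": 0.2},
    {"x": -0.04,"y": 0.89,"z": 0.0,"ax": 0.0,"ay": 0.0,"az": -1.0,"grip": 0.2},
    {"x": -0.04,"y": 0.89,"z": 0.0,"ax": 0.0,"ay": 0.0,"az": -1.0,"grip": 0.2},
    {"x": -0.04,"y": 0.89,"z": 0.0,"ax": 0.0,"ay": 0.0,"az": -1.0,"grip": 0.2},
    {"x": -0.04,"y": 0.89,"z": 0.0,"ax": 0.0,"ay": 0.0,"az": -1.0,"grip": 0.2},
    {"x": -0.04,"y": 0.89,"z": 0.0,"ax": 0.0,"ay": 0.0,"az": -1.0,"grip": 0.2},
    {"x": -0.04,"y": 0.89,"z": 0.0,"ax": 0.0,"ay": 0.0,"az": -1.0,"grip": 0.2},
    {"x": -0.04,"y": 0.89,"z": 0.0,"ax": 0.0,"ay": 0.0,"az": -1.0,"grip": 0.2},
    {"x": -0.04,"y": 0.89,"z": 0.0,"ax": 0.0,"ay": 0.0,"az": -1.0,"grip": 0.2},
  ],
)

```text
time: 17.75
tool_pos: [0.5042, -0.3392, 0.2243]
tcp_rot: [-3.079, -0.613, 0.002]
wrist_force: [0.4, 0.8, 0.3]
width: 0.399
grip_force: 0.0
```

```bash
python3 - <<'E'
from h import *
c=cam('wrist'); save(c,'w6.png')
best=min(bars(c),key=lambda b:np.linalg.norm(b[0]-[.434,-.373])); print(best)
x,y=best[0]; a=best[1]-90
go((x,y,.23,a),(x,y,.02,a))
E
```

```text
(array([ 0.2669, -0.5977]), np.float64(57.65323005357405), array([0.0316, 0.0805]), array([444.3495, 465.1543]))
t 17.80 [ 0.5045 -0.3388  0.2247] yaw -67.4 F [-0.5266 -0.2307  0.0299] w 0.403
shift [-0.6377  0.2954 -0.0108] turn [-0.0042 -0.0002 -1.1683] rows>= 7.0
shift [-0.6375  0.2963  0.4092] turn [-0.0042 -0.0002 -1.1683] rows>= 8.1
```

```bash
cat >> h.py <<'E'
def bar(c,xy,z=.036,thr=70):
    hsv=cv2.cvtColor(c['img'],cv2.COLOR_RGB2HSV); m=(hsv[:,:,2]<thr).astype(np.uint8)
    u=proj(c,(*xy,z)); n,l,s,ce=cv2.connectedComponentsWithStats(m)
    i=min((i for i in range(1,n) if s[i,4]>150),key=lambda i:np.linalg.norm(ce[i]-u))
    p=np.argwhere(l==i)[:,::-1].astype(float); W=np.array([plane(c,*q,z)[:2] for q in p]); mu=W.mean(0)
    w,v=np.linalg.eigh(np.cov((W-mu).T)); print('bar',u,ce[i],mu,np.degrees(np.arctan2(v[1,1],v[0,1]))%180,np.sqrt(12*w)); return mu
E
python3 - <<'E'
from h import *
c=cam('wrist'); bar(c,(.434,-.373))
u=proj(c,(.434,-.373,.014)).astype(int); print(u,[c['img'][u[1]+d,u[0]].tolist() for d in range(-40,41,10)])
E
```

```text
bar [325.906 292.17 ] [326.5805 287.9161] [ 0.4382 -0.372 ] 28.812841856040933 [0.0115 0.0511]
[325 282] [[85, 82, 83], [169, 170, 173], [141, 138, 140], [46, 40, 43], [48, 46, 47], [47, 47, 47], [45, 42, 43], [43, 40, 39], [124, 121, 122]]
```

```bash
python3 - <<'E'
from h import *
go((.435,-.3734,.10,-61.2),(.435,-.3734,.02,-61.2))
E
```

```text
t 17.85 [ 0.5048 -0.3387  0.2251] yaw -67.4 F [ 0.2574 -0.162   0.0764] w 0.400
shift [-0.1555  0.0107  0.2502] turn [-0.0028  0.0006 -0.2052] rows>= 2.9
shift [-0.1554  0.0109  0.4102] turn [-0.0028  0.0006 -0.2052] rows>= 4.4
```

Emit:
step_arm(
  series=[
    {"x": -0.1,"y": 0.011,"z": 0.0,"ax": 0.0,"ay": 0.0,"az": -0.205,"grip": 0.2},
    {"x": -0.155,"y": 0.011,"z": 0.08,"ax": 0.0,"ay": 0.0,"az": -0.205,"grip": 0.2},
    {"x": -0.155,"y": 0.011,"z": 0.17,"ax": 0.0,"ay": 0.0,"az": -0.205,"grip": 0.2},
    {"x": -0.155,"y": 0.011,"z": 0.25,"ax": 0.0,"ay": 0.0,"az": -0.205,"grip": 0.2},
    {"x": -0.155,"y": 0.011,"z": 0.25,"ax": 0.0,"ay": 0.0,"az": -0.205,"grip": 0.2},
    {"x": -0.155,"y": 0.011,"z": 0.32,"ax": 0.0,"ay": 0.0,"az": -0.205,"grip": 0.2},
    {"x": -0.155,"y": 0.011,"z": 0.38,"ax": 0.0,"ay": 0.0,"az": -0.205,"grip": 0.2},
    {"x": -0.155,"y": 0.011,"z": 0.41,"ax": 0.0,"ay": 0.0,"az": -0.205,"grip": 0.2},
    {"x": -0.155,"y": 0.011,"z": 0.41,"ax": 0.0,"ay": 0.0,"az": -0.205,"grip": 0.2},
    {"x": -0.155,"y": 0.011,"z": 0.41,"ax": 0.0,"ay": 0.0,"az": -0.205,"grip": 0.2},
  ],
)

```text
time: 18.85
tool_pos: [0.4365, -0.3757, 0.0224]
tcp_rot: [3.042, 0.779, 0.002]
wrist_force: [0.6, -0.2, 0.9]
width: 0.394
grip_force: 0.0
```

Emit:
step_arm(
  force=60,
  series=[
    {"x": 0.0,"y": 0.0,"z": 0.0,"ax": 0.0,"ay": 0.0,"az": 0.0,"grip": 1.0},
    {"x": 0.0,"y": 0.0,"z": 0.0,"ax": 0.0,"ay": 0.0,"az": 0.0,"grip": 1.0},
    {"x": 0.0,"y": 0.0,"z": 0.0,"ax": 0.0,"ay": 0.0,"az": 0.0,"grip": 1.0},
    {"x": 0.0,"y": 0.0,"z": 0.0,"ax": 0.0,"ay": 0.0,"az": 0.0,"grip": 1.0},
    {"x": 0.0,"y": 0.0,"z": 0.0,"ax": 0.0,"ay": 0.0,"az": 0.0,"grip": 1.0},
  ],
)

```text
time: 19.35
tool_pos: [0.4365, -0.3762, 0.023]
tcp_rot: [3.041, 0.777, 0.003]
wrist_force: [0.1, 1.4, 6.5]
width: 0.124
grip_force: 60.4
```

```bash
python3 - <<'E'
from h import *
go((.5763,.0525,.2,-91.2))
E
```

```text
t 19.35 [ 0.4365 -0.3762  0.023 ] yaw -61.3 F [0.0653 1.4358 6.49  ] w 0.124
shift [ 0.6573 -0.617  -0.355 ] turn [ 0.0049 -0.0041  0.996 ] rows>= 9.7
```

Emit:
step_arm(
  series=[
    {"x": 0.0,"y": 0.0,"z": -0.1,"ax": 0.0,"ay": 0.0,"az": 0.0,"grip": 1.0},
    {"x": 0.0,"y": 0.0,"z": -0.2,"ax": 0.0,"ay": 0.0,"az": 0.0,"grip": 1.0},
    {"x": 0.0,"y": 0.0,"z": -0.3,"ax": 0.0,"ay": 0.0,"az": 0.0,"grip": 1.0},
    {"x": 0.07,"y": -0.06,"z": -0.36,"ax": 0.0,"ay": 0.0,"az": 0.2,"grip": 1.0},
    {"x": 0.14,"y": -0.13,"z": -0.36,"ax": 0.0,"ay": 0.0,"az": 0.4,"grip": 1.0},
    {"x": 0.21,"y": -0.2,"z": -0.36,"ax": 0.0,"ay": 0.0,"az": 0.6,"grip": 1.0},
    {"x": 0.28,"y": -0.26,"z": -0.36,"ax": 0.0,"ay": 0.0,"az": 0.8,"grip": 1.0},
    {"x": 0.35,"y": -0.33,"z": -0.36,"ax": 0.0,"ay": 0.0,"az": 1.0,"grip": 1.0},
    {"x": 0.42,"y": -0.39,"z": -0.36,"ax": 0.0,"ay": 0.0,"az": 1.0,"grip": 1.0},
    {"x": 0.49,"y": -0.46,"z": -0.36,"ax": 0.0,"ay": 0.0,"az": 1.0,"grip": 1.0},
    {"x": 0.56,"y": -0.52,"z": -0.36,"ax": 0.0,"ay": 0.0,"az": 1.0,"grip": 1.0},
    {"x": 0.65,"y": -0.61,"z": -0.36,"ax": 0.0,"ay": 0.0,"az": 1.0,"grip": 1.0},
  ],
)

```text
time: 20.55
tool_pos: [0.5703, 0.0367, 0.2011]
tcp_rot: [3.141, -0.036, 0.001]
wrist_force: [1.9, -0.7, -2.0]
width: 0.121
grip_force: 59.5
```

```bash
python3 - <<'E'
from h import *
c=cam('wrist'); save(c,'w7.png')
go((.5763,.0525,.14,-97.25),(.5763,.0525,.056,-97.25))
E
```

```text
t 20.60 [0.5722 0.0445 0.2013] yaw -91.2 F [ 2.8255  5.1426 -1.1178] w 0.120
shift [ 0.0076 -0.0154  0.1227] turn [-0.0131 -0.0051  0.2029] rows>= 1.2
shift [ 0.0071 -0.0143  0.2907] turn [-0.0131 -0.0051  0.2029] rows>= 2.9
```

Emit:
step_arm(
  series=[
    {"x": 0.006,"y": -0.01,"z": 0.06,"ax": 0.0,"ay": 0.0,"az": 0.203,"grip": 1.0},
    {"x": 0.006,"y": -0.01,"z": 0.12,"ax": 0.0,"ay": 0.0,"az": 0.203,"grip": 1.0},
    {"x": 0.006,"y": -0.01,"z": 0.12,"ax": 0.0,"ay": 0.0,"az": 0.203,"grip": 1.0},
    {"x": 0.006,"y": -0.01,"z": 0.12,"ax": 0.0,"ay": 0.0,"az": 0.203,"grip": 1.0},
    {"x": 0.006,"y": -0.01,"z": 0.12,"ax": 0.0,"ay": 0.0,"az": 0.203,"grip": 1.0},
  ],
)

```text
time: 21.1
tool_pos: [0.5743, 0.0397, 0.1427]
tcp_rot: [-3.135, 0.203, -0.004]
wrist_force: [-0.5, -0.5, -1.0]
width: 0.119
grip_force: 59.6
```

```bash
python3 - <<'E'
from h import *
c=cam('wrist'); save(c,'w7.png')
print(plane(c,*proj(c,(.5734,.0302,.041)),.041),proj(c,(.5885,.1408,.035)))
go((.5763,.0525,.14,-97.25),(.5763,.0525,.056,-97.25))
E
```

```text
[0.5734 0.0302 0.041 ] [172.9056 239.6475]
t 21.15 [0.5746 0.0397 0.143 ] yaw -97.4 F [ 0.1282 -0.0238 -1.8285] w 0.118
shift [ 0.0001 -0.0258  0.006 ] turn [-0.001  -0.0066 -0.006 ] rows>= 0.3
shift [-0.0005 -0.0257  0.174 ] turn [-0.001  -0.0066 -0.006 ] rows>= 1.8
```

View pics/w7.png

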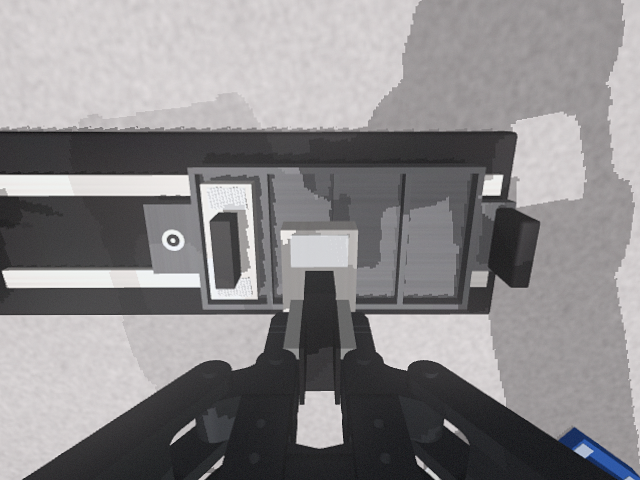

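The holder in bay 3 lies flat at pixels (200–258, 183–300). The mark is at (173,240), exactly where predicted, so the carrier hasn't moved. Next is bay 2.

Emit:
step_arm(
  series=[
    {"x": 0.0,"y": -0.026,"z": 0.0,"ax": 0.0,"ay": 0.0,"az": 0.0,"grip": 1.0},
    {"x": 0.0,"y": -0.026,"z": 0.04,"ax": 0.0,"ay": 0.0,"az": 0.0,"grip": 1.0},
    {"x": 0.0,"y": -0.026,"z": 0.08,"ax": 0.0,"ay": 0.0,"az": 0.0,"grip": 1.0},
    {"x": 0.0,"y": -0.026,"z": 0.12,"ax": 0.0,"ay": 0.0,"az": 0.0,"grip": 1.0},
    {"x": 0.0,"y": -0.026,"z": 0.15,"ax": 0.0,"ay": 0.0,"az": 0.0,"grip": 1.0},
    {"x": 0.0,"y": -0.026,"z": 0.17,"ax": 0.0,"ay": 0.0,"az": 0.0,"grip": 1.0},
    {"x": 0.0,"y": -0.026,"z": 0.175,"ax": 0.0,"ay": 0.0,"az": 0.0,"grip": 1.0},
    {"x": 0.0,"y": -0.026,"z": 0.179,"ax": 0.0,"ay": 0.0,"az": 0.0,"grip": 1.0},
    {"x": 0.0,"y": -0.026,"z": 0.179,"ax": 0.0,"ay": 0.0,"az": 0.0,"grip": 1.0},
  ],
)

```text
time: 22.05
tool_pos: [0.575, 0.0535, 0.0539]
tcp_rot: [-3.135, 0.203, 0.001]
wrist_force: [-7.4, 0.8, 10.8]
width: 0.115
grip_force: 61.3
```

Emit:
step_arm(
  series=[
    {"x": -0.004,"y": 0.0,"z": -0.002,"ax": 0.0,"ay": 0.0,"az": 0.0,"grip": 1.0},
    {"x": -0.004,"y": 0.0,"z": -0.002,"ax": 0.0,"ay": 0.0,"az": 0.0,"grip": 1.0},
    {"x": -0.004,"y": 0.0,"z": -0.002,"ax": 0.0,"ay": 0.0,"az": 0.0,"grip": 1.0},
  ],
)

```text
time: 22.35
tool_pos: [0.5741, 0.0536, 0.0539]
tcp_rot: [-3.134, 0.203, -0.004]
wrist_force: [-2.3, 0.5, 5.8]
width: 0.123
grip_force: 60.7
```

Emit:
step_arm(
  series=[
    {"x": 0.0,"y": 0.0,"z": 0.0,"ax": 0.0,"ay": 0.0,"az": 0.0,"grip": 0.25},
    {"x": 0.0,"y": 0.0,"z": 0.0,"ax": 0.0,"ay": 0.0,"az": 0.0,"grip": 0.25},
    {"x": 0.0,"y": 0.0,"z": 0.0,"ax": 0.0,"ay": 0.0,"az": 0.0,"grip": 0.25},
    {"x": 0.0,"y": 0.0,"z": -0.05,"ax": 0.0,"ay": 0.0,"az": 0.0,"grip": 0.25},
    {"x": 0.0,"y": 0.0,"z": -0.15,"ax": 0.0,"ay": 0.0,"az": 0.0,"grip": 0.25},
    {"x": 0.0,"y": 0.0,"z": -0.25,"ax": 0.0,"ay": 0.0,"az": 0.0,"grip": 0.25},
    {"x": 0.0,"y": 0.0,"z": -0.35,"ax": 0.0,"ay": 0.0,"az": 0.0,"grip": 0.25},
    {"x": 0.0,"y": 0.0,"z": -0.35,"ax": 0.0,"ay": 0.0,"az": 0.0,"grip": 0.25},
    {"x": 0.0,"y": 0.0,"z": -0.35,"ax": 0.0,"ay": 0.0,"az": 0.0,"grip": 0.25},
  ],
)

```text
time: 23.25
tool_pos: [0.5741, 0.0533, 0.2294]
tcp_rot: [-3.135, 0.203, -0.007]
wrist_force: [0.1, -0.6, -0.9]
width: 0.375
grip_force: 0.0
```

```bash
python3 - <<'E'
from h import *
c=cam('wrist'); t=cam('top'); save(c,'w8.png')
print(proj(c,(.5885,.1408,.035)))
bar(t,(.6095,-.2405))
# hover for A: yaw -41.4 -> tool x
a=np.radians(-42); tx=np.array([-np.sin(a),np.cos(a)])
xy=np.array([.611,-.239])+.08*tx
go((*xy,.23,-67.2),(*xy,.23,-42))
for b in bars(c,z=.067,zf=.045): print(b)
E
```

```text
[222.7707 207.6956]
bar [388.4264 172.3755] [427.449 104.165] [ 0.7738 -0.3404] 89.49160891593677 [0.0321 0.1676]
t 23.35 [0.5718 0.0533 0.2256] yaw -97.4 F [-0.6619 -0.5616 -0.747 ] w 0.380
shift [ 0.2439  0.4378 -0.0092] turn [-0.0005  0.0052 -1.0066] rows>= 5.0
shift [ 0.2439  0.4378 -0.0092] turn [-0.0016  0.0051 -1.8466] rows>= 6.4
(array([0.3081, 0.2269]), np.float64(137.19301859905357), array([0.0746, 0.0291]), array([196.8639, 464.982 ]))
(array([0.5717, 0.056 ]), np.float64(173.42042886838968), array([0.0321, 0.0795]), array([319., 215.]))
(array([0.5833, 0.1002]), np.float64(172.50208824195389), array([0.0321, 0.0804]), array([266.9029, 208.5027]))
```

View pics/w8.png

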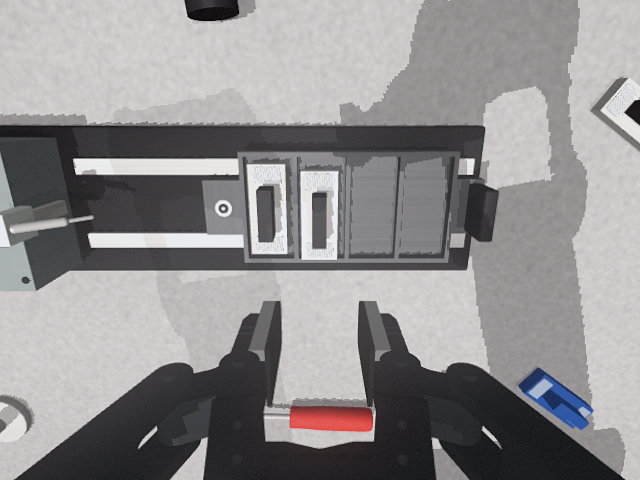

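Bays 3 and 2 each hold a flat holder, at pixels (267,208) and (319,215). The carrier is unmoved (mark at 223,208). Now the last holder.

Emit:
step_arm(
  series=[
    {"x": 0.05,"y": 0.09,"z": 0.0,"ax": 0.0,"ay": 0.0,"az": -0.2,"grip": 0.2},
    {"x": 0.1,"y": 0.18,"z": 0.0,"ax": 0.0,"ay": 0.0,"az": -0.4,"grip": 0.2},
    {"x": 0.15,"y": 0.26,"z": 0.0,"ax": 0.0,"ay": 0.0,"az": -0.6,"grip": 0.2},
    {"x": 0.2,"y": 0.35,"z": 0.0,"ax": 0.0,"ay": 0.0,"az": -0.8,"grip": 0.2},
    {"x": 0.244,"y": 0.438,"z": 0.0,"ax": 0.0,"ay": 0.0,"az": -1.0,"grip": 0.2},
    {"x": 0.244,"y": 0.438,"z": 0.0,"ax": 0.0,"ay": 0.0,"az": -1.0,"grip": 0.2},
    {"x": 0.244,"y": 0.438,"z": 0.0,"ax": 0.0,"ay": 0.0,"az": -1.0,"grip": 0.2},
  ],
)

```text
time: 24.05
tool_pos: [0.6642, -0.1805, 0.2236]
tcp_rot: [-3.079, -0.61, 0.008]
wrist_force: [0.0, 1.3, -0.6]
width: 0.402
grip_force: 0.0
```

Emit:
step_arm(
  series=[
    {"x": 0.0,"y": 0.0,"z": 0.0,"ax": 0.0,"ay": 0.0,"az": -0.28,"grip": 0.2},
    {"x": 0.0,"y": 0.0,"z": 0.0,"ax": 0.0,"ay": 0.0,"az": -0.56,"grip": 0.2},
    {"x": 0.0,"y": 0.0,"z": 0.0,"ax": 0.0,"ay": 0.0,"az": -0.84,"grip": 0.2},
    {"x": 0.0,"y": 0.0,"z": 0.0,"ax": 0.0,"ay": 0.0,"az": -0.84,"grip": 0.2},
    {"x": 0.0,"y": 0.0,"z": 0.0,"ax": 0.0,"ay": 0.0,"az": -0.84,"grip": 0.2},
  ],
)

```text
time: 24.55
tool_pos: [0.6649, -0.178, 0.2263]
tcp_rot: [-2.872, -1.269, 0.002]
wrist_force: [-0.4, 0.3, -0.3]
width: 0.4
grip_force: 0.0
```

```bash
python3 - <<'E'
from h import *
c=cam('wrist'); save(c,'w9.png')
for b in bars(c): print(b)
m=bar(c,(.611,-.239))
go((.611,-.239,.10,-42))
E
```

```text
(array([ 0.336 , -0.3127]), np.float64(12.040584397816799), array([0.08  , 0.0317]), array([194.4715, 465.6398]))
(array([ 0.56  , -0.5144]), np.float64(82.63765743724966), array([0.0317, 0.0791]), array([443.9454, 464.6594]))
(array([ 0.3315, -0.0724]), np.float64(34.80833072909624), array([0.0414, 0.079 ]), array([ 20.5, 340.5]))
(array([0.5582, 0.0722]), np.float64(171.63897114963572), array([0.0865, 0.0348]), array([27.0655, 73.8862]))
bar [321.7423 294.736 ] [323.3248 289.4716] [ 0.6157 -0.236 ] 49.06946681924153 [0.0108 0.0513]
t 24.60 [ 0.6651 -0.1783  0.2265] yaw -42.3 F [ 0.9264  0.3945 -0.713 ] w 0.399
shift [-0.1624  0.0021  0.2531] turn [-0.0026  0.0008 -0.0105] rows>= 3.0
```

```bash
python3 - <<'E'
from h import *
go((.612,-.2395,.10,-41),(.612,-.2395,.021,-41))
E
```

```text
t 24.60 [ 0.6651 -0.1783  0.2265] yaw -42.3 F [ 0.9264  0.3945 -0.713 ] w 0.399
shift [-0.1618  0.0042  0.2531] turn [-0.0026  0.0008 -0.0439] rows>= 3.0
shift [-0.1618  0.0044  0.4111] turn [-0.0026  0.0008 -0.0439] rows>= 4.4
```

Emit:
step_arm(
  series=[
    {"x": -0.1,"y": 0.004,"z": 0.0,"ax": 0.0,"ay": 0.0,"az": -0.044,"grip": 0.2},
    {"x": -0.162,"y": 0.004,"z": 0.08,"ax": 0.0,"ay": 0.0,"az": -0.044,"grip": 0.2},
    {"x": -0.162,"y": 0.004,"z": 0.17,"ax": 0.0,"ay": 0.0,"az": -0.044,"grip": 0.2},
    {"x": -0.162,"y": 0.004,"z": 0.25,"ax": 0.0,"ay": 0.0,"az": -0.044,"grip": 0.2},
    {"x": -0.162,"y": 0.004,"z": 0.25,"ax": 0.0,"ay": 0.0,"az": -0.044,"grip": 0.2},
    {"x": -0.162,"y": 0.004,"z": 0.32,"ax": 0.0,"ay": 0.0,"az": -0.044,"grip": 0.2},
    {"x": -0.162,"y": 0.004,"z": 0.38,"ax": 0.0,"ay": 0.0,"az": -0.044,"grip": 0.2},
    {"x": -0.162,"y": 0.004,"z": 0.411,"ax": 0.0,"ay": 0.0,"az": -0.044,"grip": 0.2},
    {"x": -0.162,"y": 0.004,"z": 0.411,"ax": 0.0,"ay": 0.0,"az": -0.044,"grip": 0.2},
    {"x": -0.162,"y": 0.004,"z": 0.411,"ax": 0.0,"ay": 0.0,"az": -0.044,"grip": 0.2},
  ],
)

```text
time: 25.6
tool_pos: [0.614, -0.2411, 0.0235]
tcp_rot: [2.856, 1.305, 0.002]
wrist_force: [-0.2, -0.3, 0.7]
width: 0.4
grip_force: 0.0
```

Emit:
step_arm(
  force=60,
  series=[
    {"x": 0.0,"y": 0.0,"z": 0.0,"ax": 0.0,"ay": 0.0,"az": 0.0,"grip": 1.0},
    {"x": 0.0,"y": 0.0,"z": 0.0,"ax": 0.0,"ay": 0.0,"az": 0.0,"grip": 1.0},
    {"x": 0.0,"y": 0.0,"z": 0.0,"ax": 0.0,"ay": 0.0,"az": 0.0,"grip": 1.0},
    {"x": 0.0,"y": 0.0,"z": 0.0,"ax": 0.0,"ay": 0.0,"az": 0.0,"grip": 1.0},
    {"x": 0.0,"y": 0.0,"z": 0.0,"ax": 0.0,"ay": 0.0,"az": 0.0,"grip": 1.0},
  ],
)

```text
time: 26.1
tool_pos: [0.6143, -0.2414, 0.0242]
tcp_rot: [2.855, 1.305, 0.004]
wrist_force: [-0.7, 1.5, 5.0]
width: 0.121
grip_force: 61.0
```

```bash
python3 - <<'E'
from h import *
go((.5715,.0075,.2,-71))
E
```

```text
t 26.10 [ 0.6143 -0.2414  0.0242] yaw -40.9 F [-0.722   1.4961  4.9655] w 0.121
shift [ 0.3209 -0.3894 -0.3525] turn [ 0.0055 -0.004   1.0038] rows>= 6.2
```

Emit:
step_arm(
  series=[
    {"x": 0.0,"y": 0.0,"z": -0.1,"ax": 0.0,"ay": 0.0,"az": 0.0,"grip": 1.0},
    {"x": 0.0,"y": 0.0,"z": -0.2,"ax": 0.0,"ay": 0.0,"az": 0.0,"grip": 1.0},
    {"x": 0.0,"y": 0.0,"z": -0.3,"ax": 0.0,"ay": 0.0,"az": 0.0,"grip": 1.0},
    {"x": 0.06,"y": -0.07,"z": -0.35,"ax": 0.0,"ay": 0.0,"az": 0.2,"grip": 1.0},
    {"x": 0.12,"y": -0.14,"z": -0.35,"ax": 0.0,"ay": 0.0,"az": 0.4,"grip": 1.0},
    {"x": 0.18,"y": -0.21,"z": -0.35,"ax": 0.0,"ay": 0.0,"az": 0.6,"grip": 1.0},
    {"x": 0.24,"y": -0.28,"z": -0.35,"ax": 0.0,"ay": 0.0,"az": 0.8,"grip": 1.0},
    {"x": 0.321,"y": -0.389,"z": -0.35,"ax": 0.0,"ay": 0.0,"az": 1.0,"grip": 1.0},
    {"x": 0.321,"y": -0.389,"z": -0.35,"ax": 0.0,"ay": 0.0,"az": 1.0,"grip": 1.0},
    {"x": 0.321,"y": -0.389,"z": -0.35,"ax": 0.0,"ay": 0.0,"az": 1.0,"grip": 1.0},
  ],
)

```text
time: 27.1
tool_pos: [0.5696, 0.0105, 0.1969]
tcp_rot: [-3.096, -0.528, 0.0]
wrist_force: [0.6, -0.5, -1.4]
width: 0.119
grip_force: 60.0
```

Emit:
step_arm(
  series=[
    {"x": 0.0,"y": 0.0,"z": 0.0,"ax": 0.0,"ay": 0.0,"az": 0.28,"grip": 1.0},
    {"x": 0.0,"y": 0.0,"z": 0.04,"ax": 0.0,"ay": 0.0,"az": 0.56,"grip": 1.0},
    {"x": 0.0,"y": 0.0,"z": 0.1,"ax": 0.0,"ay": 0.0,"az": 0.87,"grip": 1.0},
    {"x": 0.0,"y": 0.0,"z": 0.1,"ax": 0.0,"ay": 0.0,"az": 0.87,"grip": 1.0},
    {"x": 0.0,"y": 0.0,"z": 0.1,"ax": 0.0,"ay": 0.0,"az": 0.87,"grip": 1.0},
    {"x": 0.0,"y": 0.0,"z": 0.1,"ax": 0.0,"ay": 0.0,"az": 0.87,"grip": 1.0},
  ],
)

```text
time: 27.7
tool_pos: [0.5718, 0.0071, 0.1483]
tcp_rot: [3.136, -0.188, 0.004]
wrist_force: [-0.1, 0.0, -0.3]
width: 0.122
grip_force: 60.0
```

```bash
python3 - <<'E'
from h import *
go((.571,.008,.07,-97.25),(.571,.008,.055,-97.25))
E
```

```text
t 27.70 [0.5718 0.0071 0.1483] yaw -96.9 F [-0.0746  0.0073 -0.2762] w 0.122
shift [-0.0022 -0.0015  0.1566] turn [-0.0001 -0.0043  0.0125] rows>= 1.6
shift [-0.0022 -0.0015  0.1866] turn [-0.0001 -0.0043  0.0125] rows>= 1.9
```

Emit:
step_arm(
  series=[
    {"x": -0.002,"y": -0.002,"z": 0.04,"ax": 0.0,"ay": 0.0,"az": 0.012,"grip": 1.0},
    {"x": -0.002,"y": -0.002,"z": 0.08,"ax": 0.0,"ay": 0.0,"az": 0.012,"grip": 1.0},
    {"x": -0.002,"y": -0.002,"z": 0.12,"ax": 0.0,"ay": 0.0,"az": 0.012,"grip": 1.0},
    {"x": -0.002,"y": -0.002,"z": 0.15,"ax": 0.0,"ay": 0.0,"az": 0.012,"grip": 1.0},
    {"x": -0.002,"y": -0.002,"z": 0.17,"ax": 0.0,"ay": 0.0,"az": 0.012,"grip": 1.0},
    {"x": -0.002,"y": -0.002,"z": 0.18,"ax": 0.0,"ay": 0.0,"az": 0.012,"grip": 1.0},
    {"x": -0.002,"y": -0.002,"z": 0.186,"ax": 0.0,"ay": 0.0,"az": 0.012,"grip": 1.0},
    {"x": -0.002,"y": -0.002,"z": 0.188,"ax": 0.0,"ay": 0.0,"az": 0.012,"grip": 1.0},
    {"x": -0.002,"y": -0.002,"z": 0.188,"ax": 0.0,"ay": 0.0,"az": 0.012,"grip": 1.0},
  ],
)

```text
time: 28.6
tool_pos: [0.5702, 0.0089, 0.0551]
tcp_rot: [-3.135, 0.2, -0.0]
wrist_force: [-5.1, 0.3, 9.2]
width: 0.117
grip_force: 61.3
```

Emit:
step_arm(
  series=[
    {"x": -0.001,"y": 0.0,"z": -0.002,"ax": 0.0,"ay": 0.0,"az": 0.0,"grip": 1.0},
    {"x": -0.001,"y": 0.0,"z": -0.002,"ax": 0.0,"ay": 0.0,"az": 0.0,"grip": 0.25},
    {"x": -0.001,"y": 0.0,"z": -0.002,"ax": 0.0,"ay": 0.0,"az": 0.0,"grip": 0.25},
    {"x": 0.0,"y": 0.0,"z": -0.002,"ax": 0.0,"ay": 0.0,"az": 0.0,"grip": 0.25},
    {"x": 0.0,"y": 0.0,"z": -0.05,"ax": 0.0,"ay": 0.0,"az": 0.0,"grip": 0.25},
    {"x": 0.0,"y": 0.0,"z": -0.15,"ax": 0.0,"ay": 0.0,"az": 0.0,"grip": 0.25},
    {"x": 0.0,"y": 0.0,"z": -0.25,"ax": 0.0,"ay": 0.0,"az": 0.0,"grip": 0.25},
    {"x": 0.0,"y": 0.0,"z": -0.35,"ax": 0.0,"ay": 0.0,"az": 0.0,"grip": 0.25},
    {"x": 0.0,"y": 0.0,"z": -0.35,"ax": 0.0,"ay": 0.0,"az": 0.0,"grip": 0.25},
    {"x": 0.0,"y": 0.0,"z": -0.35,"ax": 0.0,"ay": 0.0,"az": 0.0,"grip": 0.25},
    {"x": 0.0,"y": 0.0,"z": -0.35,"ax": 0.0,"ay": 0.0,"az": 0.0,"grip": 0.25},
  ],
)

```text
time: 29.7
tool_pos: [0.5688, 0.0089, 0.2263]
tcp_rot: [3.135, -0.201, -0.004]
wrist_force: [-0.2, 0.5, -0.8]
width: 0.372
grip_force: 0.0
```

```bash
python3 - <<'E'
from h import *
c=cam('wrist'); save(c,'w10.png')
for b in bars(c,zf=.045): print(b)
print(proj(c,(.5885,.1408,.035)),'handle pred',proj(c,(*st(0,-.114,.067,(.5734,.0302))[:2],.067)))
go((.56,-.084,.2,-97.25))
E
```

```text
(array([0.3026, 0.1813]), np.float64(136.91948254428652), array([0.0729, 0.0287]), array([196.9949, 465.2065]))
(array([0.5717, 0.0565]), np.float64(172.52107651048618), array([0.0324, 0.0815]), array([266.5278, 214.9993]))
(array([0.57  , 0.0117]), np.float64(173.45452061414125), array([0.0316, 0.0792]), array([318. , 210.5]))
(array([0.5829, 0.1002]), np.float64(172.4313651409837), array([0.0324, 0.0822]), array([214.2741, 208.8376]))
[170.9586 207.558 ] handle pred [435.4847 216.9873]
t 29.75 [0.5684 0.0089 0.2255] yaw -97.3 F [ 0.7829  0.678  -0.5005] w 0.372
shift [0.0073 0.1864 0.051 ] turn [ 0.0007  0.0074 -0.0028] rows>= 1.9
```

View pics/w10.png

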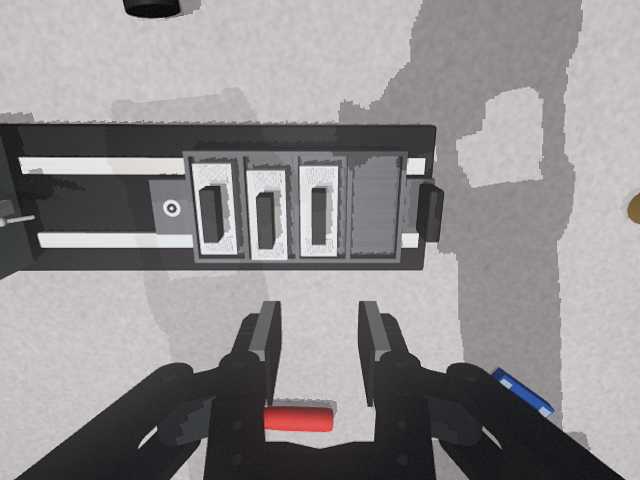

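All three holders lie flat in bays 3, 2 and 1 (pixels 214, 266 and 318). The handle is at (430,213), the mark at (172,208), and the needle is up at the left. Next I'll grip the handle, find the carrier's zero stop, then move exactly 110 mm from it.

```bash
python3 - <<'E'
from h import *
go((.559,-.083,.2,-97.25),(.559,-.083,.047,-97.25))
E
```

```text
t 29.75 [0.5684 0.0089 0.2255] yaw -97.3 F [ 0.7829  0.678  -0.5005] w 0.372
shift [0.005  0.1847 0.051 ] turn [ 0.0007  0.0074 -0.0028] rows>= 1.9
shift [0.0062 0.1846 0.357 ] turn [ 0.0007  0.0074 -0.0028] rows>= 4.0
```

Emit:
step_arm(
  series=[
    {"x": 0.005,"y": 0.09,"z": 0.0,"ax": 0.0,"ay": 0.0,"az": 0.0,"grip": 0.15},
    {"x": 0.005,"y": 0.185,"z": 0.0,"ax": 0.0,"ay": 0.0,"az": 0.0,"grip": 0.15},
    {"x": 0.005,"y": 0.185,"z": 0.08,"ax": 0.0,"ay": 0.0,"az": 0.0,"grip": 0.15},
    {"x": 0.005,"y": 0.185,"z": 0.16,"ax": 0.0,"ay": 0.0,"az": 0.0,"grip": 0.15},
    {"x": 0.005,"y": 0.185,"z": 0.22,"ax": 0.0,"ay": 0.0,"az": 0.0,"grip": 0.15},
    {"x": 0.006,"y": 0.185,"z": 0.28,"ax": 0.0,"ay": 0.0,"az": 0.0,"grip": 0.15},
    {"x": 0.006,"y": 0.185,"z": 0.33,"ax": 0.0,"ay": 0.0,"az": 0.0,"grip": 0.15},
    {"x": 0.006,"y": 0.185,"z": 0.357,"ax": 0.0,"ay": 0.0,"az": 0.0,"grip": 0.15},
    {"x": 0.006,"y": 0.185,"z": 0.357,"ax": 0.0,"ay": 0.0,"az": 0.0,"grip": 0.15},
    {"x": 0.006,"y": 0.185,"z": 0.357,"ax": 0.0,"ay": 0.0,"az": 0.0,"grip": 0.15},
  ],
)

```text
time: 30.75
tool_pos: [0.5608, -0.0832, 0.049]
tcp_rot: [-3.135, 0.201, 0.001]
wrist_force: [0.7, 0.4, 0.5]
width: 0.42
grip_force: 0.0
```

Emit:
step_arm(
  force=60,
  series=[
    {"x": 0.0,"y": 0.0,"z": 0.0,"ax": 0.0,"ay": 0.0,"az": 0.0,"grip": 1.0},
    {"x": 0.0,"y": 0.0,"z": 0.0,"ax": 0.0,"ay": 0.0,"az": 0.0,"grip": 1.0},
    {"x": 0.0,"y": 0.0,"z": 0.0,"ax": 0.0,"ay": 0.0,"az": 0.0,"grip": 1.0},
    {"x": 0.0,"y": 0.0,"z": 0.0,"ax": 0.0,"ay": 0.0,"az": 0.0,"grip": 1.0},
    {"x": 0.0,"y": 0.0,"z": 0.0,"ax": 0.0,"ay": 0.0,"az": 0.0,"grip": 1.0},
    {"x": 0.0,"y": 0.0,"z": 0.0,"ax": 0.0,"ay": 0.0,"az": 0.0,"grip": 1.0},
  ],
)

```text
time: 31.35
tool_pos: [0.5624, -0.0837, 0.0512]
tcp_rot: [3.135, -0.201, 0.005]
wrist_force: [-0.5, -0.8, 5.9]
width: 0.124
grip_force: 61.7
```

Emit:
step_arm(
  series=[
    {"x": 0.0,"y": 0.006,"z": 0.0,"ax": 0.0,"ay": 0.0,"az": 0.0,"grip": 1.0},
    {"x": 0.0,"y": 0.012,"z": 0.0,"ax": 0.0,"ay": 0.0,"az": 0.0,"grip": 1.0},
    {"x": 0.0,"y": 0.018,"z": 0.0,"ax": 0.0,"ay": 0.0,"az": 0.0,"grip": 1.0},
    {"x": 0.0,"y": 0.022,"z": 0.0,"ax": 0.0,"ay": 0.0,"az": 0.0,"grip": 1.0},
    {"x": 0.0,"y": 0.022,"z": 0.0,"ax": 0.0,"ay": 0.0,"az": 0.0,"grip": 1.0},
    {"x": 0.0,"y": 0.022,"z": 0.0,"ax": 0.0,"ay": 0.0,"az": 0.0,"grip": 1.0},
  ],
)

```text
time: 31.95
tool_pos: [0.5611, -0.094, 0.0512]
tcp_rot: [-3.135, 0.201, -0.005]
wrist_force: [-0.6, 1.9, 6.5]
width: 0.123
grip_force: 61.7
```

Emit:
step_arm(
  series=[
    {"x": 0.0,"y": 0.004,"z": 0.0,"ax": 0.0,"ay": 0.0,"az": 0.0,"grip": 1.0},
    {"x": 0.0,"y": 0.008,"z": 0.0,"ax": 0.0,"ay": 0.0,"az": 0.0,"grip": 1.0},
    {"x": 0.0,"y": 0.008,"z": 0.0,"ax": 0.0,"ay": 0.0,"az": 0.0,"grip": 1.0},
    {"x": 0.0,"y": 0.008,"z": 0.0,"ax": 0.0,"ay": 0.0,"az": 0.0,"grip": 1.0},
  ],
)

```text
time: 32.35
tool_pos: [0.5609, -0.0952, 0.0512]
tcp_rot: [-3.13, 0.203, -0.006]
wrist_force: [0.7, 11.4, 6.4]
width: 0.121
grip_force: 61.8
```

Emit:
step_arm(
  series=[
    {"x": 0.0,"y": 0.003,"z": 0.0,"ax": 0.0,"ay": 0.0,"az": 0.0,"grip": 1.0},
    {"x": 0.0,"y": 0.003,"z": 0.0,"ax": 0.0,"ay": 0.0,"az": 0.0,"grip": 1.0},
    {"x": 0.0,"y": 0.003,"z": 0.0,"ax": 0.0,"ay": 0.0,"az": 0.0,"grip": 1.0},
  ],
)

```text
time: 32.65
tool_pos: [0.5609, -0.0952, 0.0512]
tcp_rot: [-3.128, 0.203, -0.006]
wrist_force: [2.2, 16.5, 7.7]
width: 0.121
grip_force: 61.9
```

```bash
python3 - <<'E'
from h import *
P=[]
for i in range(4):
    cam('wrist'); s=bot.read_state(); P.append(s['tool_pos']); 
print(np.array(P).round(5), s['wrist_force'])
p=np.mean(P,0); go(st(0,.110,p[2],p)+[-97.25], base=None)
E
```

```text
[[ 0.5609 -0.0952  0.0512]
 [ 0.5609 -0.0952  0.0512]
 [ 0.5609 -0.0952  0.0512]
 [ 0.5609 -0.0952  0.0512]] [ 2.1513 16.2303  6.5068]
t 32.85 [ 0.5609 -0.0952  0.0512] yaw -97.4 F [ 2.1513 16.2303  6.5068] w 0.120
shift [-0.0013 -0.22    0.0015] turn [-0.0134 -0.006  -0.0059] rows>= 2.2
```

Emit:
step_arm(
  series=[
    {"x": 0.0,"y": -0.02,"z": 0.0,"ax": 0.0,"ay": 0.0,"az": 0.0,"grip": 1.0},
    {"x": 0.0,"y": -0.04,"z": 0.0,"ax": 0.0,"ay": 0.0,"az": 0.0,"grip": 1.0},
    {"x": 0.0,"y": -0.07,"z": 0.0,"ax": 0.0,"ay": 0.0,"az": 0.0,"grip": 1.0},
    {"x": 0.0,"y": -0.1,"z": 0.0,"ax": 0.0,"ay": 0.0,"az": 0.0,"grip": 1.0},
    {"x": 0.0,"y": -0.13,"z": 0.0,"ax": 0.0,"ay": 0.0,"az": 0.0,"grip": 1.0},
    {"x": 0.0,"y": -0.16,"z": 0.0,"ax": 0.0,"ay": 0.0,"az": 0.0,"grip": 1.0},
    {"x": 0.0,"y": -0.18,"z": 0.0,"ax": 0.0,"ay": 0.0,"az": 0.0,"grip": 1.0},
    {"x": 0.0,"y": -0.2,"z": 0.0,"ax": 0.0,"ay": 0.0,"az": 0.0,"grip": 1.0},
    {"x": 0.0,"y": -0.21,"z": 0.0,"ax": 0.0,"ay": 0.0,"az": 0.0,"grip": 1.0},
    {"x": 0.0,"y": -0.22,"z": 0.0,"ax": 0.0,"ay": 0.0,"az": 0.0,"grip": 1.0},
    {"x": 0.0,"y": -0.22,"z": 0.0,"ax": 0.0,"ay": 0.0,"az": 0.0,"grip": 1.0},
    {"x": 0.0,"y": -0.22,"z": 0.0,"ax": 0.0,"ay": 0.0,"az": 0.0,"grip": 1.0},
  ],
)

```text
time: 34.05
tool_pos: [0.5745, 0.0099, 0.0512]
tcp_rot: [-3.135, 0.201, -0.005]
wrist_force: [0.1, 1.3, 5.7]
width: 0.121
grip_force: 61.8
```

```bash
python3 - <<'E'
from h import *
s=bot.read_state(); print(s['tool_pos'],s['wrist_force'],np.linalg.norm((s['tool_pos']-[.5609,-.0952,.0512])[:2]))
E
```

```text
[0.5745 0.0099 0.0512] [0.1263 1.3445 5.7155] 0.105950927706728
```

Emit:
step_arm(
  series=[
    {"x": 0.0,"y": -0.004,"z": 0.0,"ax": 0.0,"ay": 0.0,"az": 0.0,"grip": 1.0},
    {"x": 0.0,"y": -0.008,"z": 0.0,"ax": 0.0,"ay": 0.0,"az": 0.0,"grip": 1.0},
    {"x": 0.0,"y": -0.009,"z": 0.0,"ax": 0.0,"ay": 0.0,"az": 0.0,"grip": 1.0},
    {"x": 0.0,"y": -0.009,"z": 0.0,"ax": 0.0,"ay": 0.0,"az": 0.0,"grip": 1.0},
    {"x": 0.0,"y": -0.009,"z": 0.0,"ax": 0.0,"ay": 0.0,"az": 0.0,"grip": 1.0},
  ],
)

```text
time: 34.55
tool_pos: [0.5749, 0.0135, 0.0512]
tcp_rot: [3.135, -0.201, 0.005]
wrist_force: [-0.7, -3.3, 6.2]
width: 0.119
grip_force: 61.8
```

```bash
python3 - <<'E'
from h import *
s=bot.read_state(); print(s['tool_pos'].round(5),s['wrist_force'],np.linalg.norm((s['tool_pos']-[.5609,-.0952,.0512])[:2]))
E
```

```text
[0.5749 0.0135 0.0512] [-0.7144 -3.3306  6.2246] 0.10955772912786542
```

Emit:
step_arm(
  series=[
    {"x": 0.0,"y": -0.001,"z": 0.0,"ax": 0.0,"ay": 0.0,"az": 0.0,"grip": 1.0},
    {"x": 0.0,"y": -0.001,"z": 0.0,"ax": 0.0,"ay": 0.0,"az": 0.0,"grip": 1.0},
    {"x": 0.0,"y": -0.001,"z": 0.0,"ax": 0.0,"ay": 0.0,"az": 0.0,"grip": 1.0},
  ],
)

```text
time: 34.85
tool_pos: [0.575, 0.0138, 0.0512]
tcp_rot: [3.134, -0.201, 0.005]
wrist_force: [-1.1, -3.2, 6.0]
width: 0.128
grip_force: 61.8
```

```bash
python3 - <<'E'
from h import *
s=bot.read_state(); print(s['tool_pos'].round(5),s['wrist_force'],np.linalg.norm((s['tool_pos']-[.5609,-.0952,.0512])[:2]))
E
```

```text
[0.575  0.0138 0.0512] [-1.1198 -3.2369  5.9851] 0.10992851854866288
```

Emit:
step_arm(
  series=[
    {"x": 0.0,"y": 0.0,"z": 0.0,"ax": 0.0,"ay": 0.0,"az": 0.0,"grip": 0.25},
    {"x": 0.0,"y": 0.0,"z": 0.0,"ax": 0.0,"ay": 0.0,"az": 0.0,"grip": 0.25},
    {"x": 0.0,"y": 0.0,"z": 0.0,"ax": 0.0,"ay": 0.0,"az": 0.0,"grip": 0.25},
    {"x": 0.0,"y": 0.0,"z": -0.05,"ax": 0.0,"ay": 0.0,"az": 0.0,"grip": 0.25},
    {"x": 0.0,"y": 0.0,"z": -0.15,"ax": 0.0,"ay": 0.0,"az": 0.0,"grip": 0.25},
    {"x": 0.0,"y": 0.0,"z": -0.25,"ax": 0.0,"ay": 0.0,"az": 0.0,"grip": 0.25},
    {"x": 0.0,"y": 0.0,"z": -0.34,"ax": 0.0,"ay": 0.0,"az": 0.0,"grip": 0.25},
    {"x": 0.0,"y": 0.0,"z": -0.34,"ax": 0.0,"ay": 0.0,"az": 0.0,"grip": 0.25},
    {"x": 0.0,"y": 0.0,"z": -0.34,"ax": 0.0,"ay": 0.0,"az": 0.0,"grip": 0.25},
  ],
)

```text
time: 35.75
tool_pos: [0.5745, 0.0146, 0.2211]
tcp_rot: [-3.135, 0.201, -0.006]
wrist_force: [-0.1, -0.5, -1.4]
width: 0.375
grip_force: 0.0
```

```bash
python3 - <<'E'
from h import *
go((.607,.23,.23,-97.25),(.6105,.322,.23,-97.25))
E
```

```text
t 35.75 [0.5745 0.0146 0.2211] yaw -97.3 F [-0.1401 -0.4502 -1.4426] w 0.375
shift [ 0.0095 -0.4357 -0.0175] turn [-0.001  -0.0069 -0.0025] rows>= 4.4
shift [-0.007  -0.6191 -0.0175] turn [-0.001  -0.0069 -0.0025] rows>= 6.2
```

Emit:
step_arm(
  series=[
    {"x": 0.0,"y": -0.09,"z": -0.02,"ax": 0.0,"ay": 0.0,"az": 0.0,"grip": 1.0},
    {"x": 0.0,"y": -0.18,"z": -0.02,"ax": 0.0,"ay": 0.0,"az": 0.0,"grip": 1.0},
    {"x": 0.01,"y": -0.27,"z": -0.02,"ax": 0.0,"ay": 0.0,"az": 0.0,"grip": 1.0},
    {"x": 0.01,"y": -0.36,"z": -0.02,"ax": 0.0,"ay": 0.0,"az": 0.0,"grip": 1.0},
    {"x": 0.01,"y": -0.44,"z": -0.02,"ax": 0.0,"ay": 0.0,"az": 0.0,"grip": 1.0},
    {"x": 0.01,"y": -0.44,"z": -0.02,"ax": 0.0,"ay": 0.0,"az": 0.0,"grip": 1.0},
    {"x": 0.01,"y": -0.44,"z": -0.02,"ax": 0.0,"ay": 0.0,"az": 0.0,"grip": 1.0},
    {"x": 0.01,"y": -0.44,"z": -0.02,"ax": 0.0,"ay": 0.0,"az": 0.0,"grip": 1.0},
  ],
)

```text
time: 36.55
tool_pos: [0.6056, 0.2309, 0.2273]
tcp_rot: [3.133, -0.201, -0.005]
wrist_force: [0.3, -0.1, 0.3]
width: -0.002
grip_force: 0.0
```

```bash
python3 - <<'E'
from h import *
c=cam('wrist');t=cam('top')
im=np.hstack([cv2.resize(c['img'][170:270,230:410,::-1],(540,300),interpolation=cv2.INTER_CUBIC),cv2.resize(t['img'][155:215,165:215,::-1],(250,300),interpolation=cv2.INTER_CUBIC)])
cv2.imwrite('pics/n3.png',im)
go((.6105,.322,.2,-97.25))
for n,k in(('w',c),('t',t)):
    for z in(.035,.065): print(n,z,proj(k,(.602,.2386,z)))
E
```

```text
t 36.65 [0.6061 0.2305 0.2283] yaw -97.4 F [ 0.2965 -0.2181  1.0613] w -0.001
shift [-0.0149 -0.1826  0.0565] turn [ 0.002   0.0028 -0.0056] rows>= 1.9
w 0.035 [312.997 214.833]
w 0.065 [312.558  224.1386]
t 0.035 [188.5549 180.9524]
t 0.065 [184.9289 178.2643]
```

View pics/n3.png

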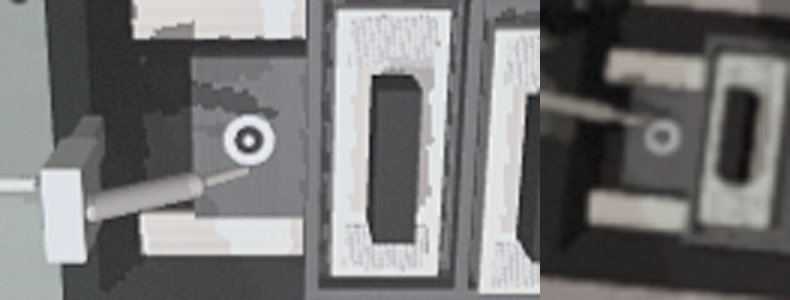

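Wrist crop: mark centre at (312.7,216.7), needle tip at (312.7,226.3). A tip vertically above the mark would show a shift of (-0.4,+9.3) px, and I see (0,+9.6). The mark is within about 0.3 mm of being under the tip, and the needle is still up. Now the wheel.

```bash
python3 - <<'E'
from h import *
go((.593,.324,.2283,-97.25),(.593,.324,.0905,-97.25))
E
```

```text
t 36.65 [0.6061 0.2305 0.2283] yaw -97.4 F [ 0.2965 -0.2181  1.0613] w -0.001
shift [-0.0502 -0.182  -0.    ] turn [ 0.002   0.0028 -0.0056] rows>= 1.9
shift [-0.0498 -0.1823  0.2756] turn [ 0.002   0.0028 -0.0056] rows>= 3.3
```

Emit:
step_arm(
  series=[
    {"x": -0.05,"y": -0.09,"z": 0.0,"ax": 0.0,"ay": 0.0,"az": 0.005,"grip": 1.0},
    {"x": -0.05,"y": -0.182,"z": 0.0,"ax": 0.0,"ay": 0.0,"az": 0.005,"grip": 1.0},
    {"x": -0.05,"y": -0.182,"z": 0.0,"ax": 0.0,"ay": 0.0,"az": 0.005,"grip": 1.0},
    {"x": -0.05,"y": -0.182,"z": 0.08,"ax": 0.0,"ay": 0.0,"az": 0.005,"grip": 1.0},
    {"x": -0.05,"y": -0.182,"z": 0.16,"ax": 0.0,"ay": 0.0,"az": 0.005,"grip": 1.0},
    {"x": -0.05,"y": -0.182,"z": 0.24,"ax": 0.0,"ay": 0.0,"az": 0.005,"grip": 1.0},
    {"x": -0.05,"y": -0.182,"z": 0.255,"ax": 0.0,"ay": 0.0,"az": 0.005,"grip": 1.0},
    {"x": -0.05,"y": -0.182,"z": 0.262,"ax": 0.0,"ay": 0.0,"az": 0.005,"grip": 1.0},
    {"x": -0.05,"y": -0.182,"z": 0.268,"ax": 0.0,"ay": 0.0,"az": 0.005,"grip": 1.0},
    {"x": -0.05,"y": -0.182,"z": 0.274,"ax": 0.0,"ay": 0.0,"az": 0.005,"grip": 1.0},
    {"x": -0.05,"y": -0.182,"z": 0.274,"ax": 0.0,"ay": 0.0,"az": 0.005,"grip": 1.0},
    {"x": -0.05,"y": -0.182,"z": 0.274,"ax": 0.0,"ay": 0.0,"az": 0.005,"grip": 1.0},
  ],
)

```text
time: 37.85
tool_pos: [0.5942, 0.3258, 0.0938]
tcp_rot: [-3.134, 0.205, -0.003]
wrist_force: [0.1, -0.3, 0.1]
width: -0.001
grip_force: 0.0
```

Emit:
step_arm(
  series=[
    {"x": 0.0,"y": 0.0,"z": 0.004,"ax": 0.0,"ay": 0.0,"az": 0.0,"grip": 1.0},
    {"x": 0.0,"y": 0.0,"z": 0.008,"ax": 0.0,"ay": 0.0,"az": 0.0,"grip": 1.0},
    {"x": 0.0,"y": 0.0,"z": 0.008,"ax": 0.0,"ay": 0.0,"az": 0.0,"grip": 1.0},
    {"x": 0.0,"y": 0.0,"z": 0.008,"ax": 0.0,"ay": 0.0,"az": 0.0,"grip": 1.0},
  ],
)

```text
time: 38.25
tool_pos: [0.5942, 0.3259, 0.0903]
tcp_rot: [-3.134, 0.205, -0.003]
wrist_force: [-2.0, -0.9, 7.7]
width: 0.001
grip_force: 3.8
```

Emit:
step_arm(
  series=[
    {"x": 0.014,"y": 0.0,"z": 0.0,"ax": 0.0,"ay": 0.0,"az": 0.0,"grip": 1.0},
    {"x": 0.028,"y": 0.0,"z": 0.0,"ax": 0.0,"ay": 0.0,"az": 0.0,"grip": 1.0},
    {"x": 0.042,"y": 0.0,"z": 0.0,"ax": 0.0,"ay": 0.0,"az": 0.0,"grip": 1.0},
    {"x": 0.056,"y": 0.0,"z": 0.0,"ax": 0.0,"ay": 0.0,"az": 0.0,"grip": 1.0},
    {"x": 0.07,"y": 0.0,"z": 0.0,"ax": 0.0,"ay": 0.0,"az": 0.0,"grip": 1.0},
    {"x": 0.07,"y": 0.0,"z": 0.0,"ax": 0.0,"ay": 0.0,"az": 0.0,"grip": 1.0},
    {"x": 0.07,"y": 0.0,"z": -0.03,"ax": 0.0,"ay": 0.0,"az": 0.0,"grip": 1.0},
    {"x": 0.0,"y": 0.0,"z": -0.03,"ax": 0.0,"ay": 0.0,"az": 0.0,"grip": 1.0},
    {"x": 0.0,"y": 0.0,"z": -0.03,"ax": 0.0,"ay": 0.0,"az": 0.0,"grip": 1.0},
    {"x": 0.0,"y": 0.0,"z": 0.0,"ax": 0.0,"ay": 0.0,"az": 0.0,"grip": 1.0},
    {"x": 0.0,"y": 0.0,"z": 0.0,"ax": 0.0,"ay": 0.0,"az": 0.0,"grip": 1.0},
  ],
)

```text
time: 39.35
tool_pos: [0.593, 0.3267, 0.0896]
tcp_rot: [-3.133, 0.205, 0.001]
wrist_force: [-4.6, 1.2, 11.8]
width: 0.003
grip_force: 6.2
```

Emit:
step_arm(
  series=[
    {"x": 0.014,"y": 0.0,"z": 0.0,"ax": 0.0,"ay": 0.0,"az": 0.0,"grip": 1.0},
    {"x": 0.028,"y": 0.0,"z": 0.0,"ax": 0.0,"ay": 0.0,"az": 0.0,"grip": 1.0},
    {"x": 0.042,"y": 0.0,"z": 0.0,"ax": 0.0,"ay": 0.0,"az": 0.0,"grip": 1.0},
    {"x": 0.056,"y": 0.0,"z": 0.0,"ax": 0.0,"ay": 0.0,"az": 0.0,"grip": 1.0},
    {"x": 0.07,"y": 0.0,"z": 0.0,"ax": 0.0,"ay": 0.0,"az": 0.0,"grip": 1.0},
    {"x": 0.07,"y": 0.0,"z": 0.0,"ax": 0.0,"ay": 0.0,"az": 0.0,"grip": 1.0},
    {"x": 0.07,"y": 0.0,"z": -0.03,"ax": 0.0,"ay": 0.0,"az": 0.0,"grip": 1.0},
    {"x": 0.0,"y": 0.0,"z": -0.03,"ax": 0.0,"ay": 0.0,"az": 0.0,"grip": 1.0},
    {"x": 0.0,"y": 0.0,"z": -0.03,"ax": 0.0,"ay": 0.0,"az": 0.0,"grip": 1.0},
    {"x": 0.0,"y": 0.0,"z": 0.0,"ax": 0.0,"ay": 0.0,"az": 0.0,"grip": 1.0},
    {"x": 0.0,"y": 0.0,"z": 0.0,"ax": 0.0,"ay": 0.0,"az": 0.0,"grip": 1.0},
  ],
)

```text
time: 40.45
tool_pos: [0.593, 0.3263, 0.0896]
tcp_rot: [-3.134, 0.205, 0.002]
wrist_force: [-4.6, -0.3, 13.5]
width: 0.001
grip_force: 6.9
```

Emit:
step_arm(
  series=[
    {"x": 0.014,"y": 0.0,"z": 0.0,"ax": 0.0,"ay": 0.0,"az": 0.0,"grip": 1.0},
    {"x": 0.028,"y": 0.0,"z": 0.0,"ax": 0.0,"ay": 0.0,"az": 0.0,"grip": 1.0},
    {"x": 0.042,"y": 0.0,"z": 0.0,"ax": 0.0,"ay": 0.0,"az": 0.0,"grip": 1.0},
    {"x": 0.056,"y": 0.0,"z": 0.0,"ax": 0.0,"ay": 0.0,"az": 0.0,"grip": 1.0},
    {"x": 0.07,"y": 0.0,"z": 0.0,"ax": 0.0,"ay": 0.0,"az": 0.0,"grip": 1.0},
    {"x": 0.07,"y": 0.0,"z": 0.0,"ax": 0.0,"ay": 0.0,"az": 0.0,"grip": 1.0},
    {"x": 0.07,"y": 0.0,"z": -0.1,"ax": 0.0,"ay": 0.0,"az": 0.0,"grip": 1.0},
    {"x": 0.04,"y": 0.0,"z": -0.2,"ax": 0.0,"ay": 0.0,"az": 0.0,"grip": 1.0},
    {"x": 0.036,"y": 0.0,"z": -0.27,"ax": 0.0,"ay": 0.0,"az": 0.0,"grip": 1.0},
    {"x": 0.036,"y": 0.0,"z": -0.27,"ax": 0.0,"ay": 0.0,"az": 0.0,"grip": 1.0},
    {"x": 0.036,"y": 0.0,"z": -0.27,"ax": 0.0,"ay": 0.0,"az": 0.0,"grip": 1.0},
    {"x": 0.036,"y": 0.0,"z": -0.27,"ax": 0.0,"ay": 0.0,"az": 0.0,"grip": 1.0},
  ],
)

```text
time: 41.65
tool_pos: [0.6101, 0.3223, 0.2203]
tcp_rot: [3.133, -0.205, -0.006]
wrist_force: [0.3, -0.7, -1.5]
width: 0.004
grip_force: 0.0
```

```bash
cat >> h.py <<'E'
def wheel(c,f=None):
    if f: save(c,f)
    out=[]
    # brightness profile along station x over the wheel face, at rim height
    for a in np.arange(-.028,.0285,.002):
        b=np.sqrt(.035**2-a**2)+.057
        v=[c['img'][int(round(q[1])),int(round(q[0]))].mean() for q in (proj(c,st(a,d,b,(.6105,.3225))) for d in (-.003,0,.003))]
        out.append((round(a*1000),int(np.mean(v))))
    print(out)
    # index lines: row of bright on both sides at z=.08
    for d in (-.016,.016):
        print('idx',[(round(a*1000),int(c['img'][int(round(q[1])),int(round(q[0]))].mean())) for a in np.arange(-.008,.0085,.001) for q in [proj(c,st(a,d,.08,(.6105,.3225)))]])
E
python3 - <<'E'
from h import *
c=cam('wrist'); t=cam('top'); wheel(c,'w11.png'); go((.593,.3255,.23,-97.25))
E
```

```text
[(-28, 77), (-26, 72), (-24, 92), (-22, 65), (-20, 89), (-18, 53), (-16, 93), (-14, 62), (-12, 61), (-10, 100), (-8, 60), (-6, 104), (-4, 85), (-2, 69), (0, 116), (2, 67), (4, 71), (6, 102), (8, 66), (10, 63), (12, 89), (14, 60), (16, 96), (18, 54), (20, 61), (22, 69), (24, 48), (26, 61), (28, 63)]
idx [(-8, 167), (-7, 166), (-6, 166), (-5, 165), (-4, 165), (-3, 166), (-2, 163), (-1, 173), (0, 211), (1, 223), (2, 199), (3, 137), (4, 149), (5, 166), (6, 166), (7, 165), (8, 166)]
idx [(-8, 154), (-7, 151), (-6, 151), (-5, 153), (-4, 153), (-3, 151), (-2, 152), (-1, 179), (0, 212), (1, 220), (2, 222), (3, 113), (4, 139), (5, 151), (6, 151), (7, 151), (8, 152)]
t 41.75 [0.61   0.3223 0.2199] yaw -97.5 F [ 0.9506  0.9006 -0.5339] w 0.002
shift [-0.0346 -0.0019 -0.0201] turn [ 0.0057  0.0083 -0.0082] rows>= 0.4
```

Emit:
step_arm(
  series=[
    {"x": -0.036,"y": 0.0,"z": 0.08,"ax": 0.0,"ay": 0.0,"az": 0.0,"grip": 1.0},
    {"x": -0.036,"y": 0.0,"z": 0.16,"ax": 0.0,"ay": 0.0,"az": 0.0,"grip": 1.0},
    {"x": -0.036,"y": 0.0,"z": 0.24,"ax": 0.0,"ay": 0.0,"az": 0.0,"grip": 1.0},
    {"x": -0.036,"y": 0.0,"z": 0.26,"ax": 0.0,"ay": 0.0,"az": 0.0,"grip": 1.0},
    {"x": -0.036,"y": 0.0,"z": 0.27,"ax": 0.0,"ay": 0.0,"az": 0.0,"grip": 1.0},
    {"x": -0.036,"y": 0.0,"z": 0.27,"ax": 0.0,"ay": 0.0,"az": 0.0,"grip": 1.0},
    {"x": -0.022,"y": 0.0,"z": 0.27,"ax": 0.0,"ay": 0.0,"az": 0.0,"grip": 1.0},
    {"x": -0.008,"y": 0.0,"z": 0.27,"ax": 0.0,"ay": 0.0,"az": 0.0,"grip": 1.0},
    {"x": 0.006,"y": 0.0,"z": 0.27,"ax": 0.0,"ay": 0.0,"az": 0.0,"grip": 1.0},
    {"x": 0.02,"y": 0.0,"z": 0.27,"ax": 0.0,"ay": 0.0,"az": 0.0,"grip": 1.0},
    {"x": 0.034,"y": 0.0,"z": 0.27,"ax": 0.0,"ay": 0.0,"az": 0.0,"grip": 1.0},
    {"x": 0.034,"y": 0.0,"z": 0.27,"ax": 0.0,"ay": 0.0,"az": 0.0,"grip": 1.0},
  ],
)

```text
time: 42.95
tool_pos: [0.6303, 0.32, 0.0895]
tcp_rot: [3.134, -0.206, 0.005]
wrist_force: [3.1, -4.4, 7.6]
width: -0.004
grip_force: 3.6
```

Emit:
step_arm(
  series=[
    {"x": 0.0,"y": 0.0,"z": -0.08,"ax": 0.0,"ay": 0.0,"az": 0.0,"grip": 1.0},
    {"x": -0.034,"y": 0.0,"z": -0.18,"ax": 0.0,"ay": 0.0,"az": 0.0,"grip": 1.0},
    {"x": -0.034,"y": 0.0,"z": -0.27,"ax": 0.0,"ay": 0.0,"az": 0.0,"grip": 1.0},
    {"x": -0.034,"y": 0.0,"z": -0.27,"ax": 0.0,"ay": 0.0,"az": 0.0,"grip": 1.0},
    {"x": -0.034,"y": 0.0,"z": -0.27,"ax": 0.0,"ay": 0.0,"az": 0.0,"grip": 1.0},
    {"x": -0.034,"y": 0.0,"z": -0.27,"ax": 0.0,"ay": 0.0,"az": 0.0,"grip": 1.0},
  ],
)

```text
time: 43.55
tool_pos: [0.6101, 0.3228, 0.2213]
tcp_rot: [3.134, -0.205, -0.004]
wrist_force: [0.4, 0.2, -1.6]
width: 0.001
grip_force: 0.0
```

```bash
python3 - <<'E'
from h import *
c=cam('wrist'); wheel(c,'w12.png'); go((.61,.3223,.22,-97.25))
E
```

```text
[(-28, 72), (-26, 89), (-24, 66), (-22, 106), (-20, 190), (-18, 205), (-16, 211), (-14, 213), (-12, 92), (-10, 57), (-8, 113), (-6, 61), (-4, 71), (-2, 111), (0, 72), (2, 69), (4, 95), (6, 71), (8, 103), (10, 75), (12, 63), (14, 104), (16, 57), (18, 64), (20, 65), (22, 52), (24, 61), (26, 53), (28, 65)]
idx [(-8, 165), (-7, 165), (-6, 167), (-5, 165), (-4, 166), (-3, 164), (-2, 167), (-1, 159), (0, 222), (1, 222), (2, 209), (3, 155), (4, 163), (5, 164), (6, 164), (7, 164), (8, 165)]
idx [(-8, 153), (-7, 151), (-6, 151), (-5, 151), (-4, 151), (-3, 152), (-2, 149), (-1, 162), (0, 207), (1, 219), (2, 193), (3, 131), (4, 138), (5, 152), (6, 152), (7, 153), (8, 150)]
t 43.60 [0.6099 0.3226 0.2206] yaw -97.5 F [ 0.775  -0.0798 -1.0154] w 0.004
shift [0.0004 0.0006 0.0011] turn [ 0.0043  0.0073 -0.0076] rows>= 0.0
```

Emit:
step_arm(
  series=[
    {"x": -0.018,"y": 0.0,"z": 0.08,"ax": 0.0,"ay": 0.0,"az": 0.0,"grip": 1.0},
    {"x": -0.018,"y": 0.0,"z": 0.16,"ax": 0.0,"ay": 0.0,"az": 0.0,"grip": 1.0},
    {"x": -0.018,"y": 0.0,"z": 0.24,"ax": 0.0,"ay": 0.0,"az": 0.0,"grip": 1.0},
    {"x": -0.018,"y": 0.0,"z": 0.26,"ax": 0.0,"ay": 0.0,"az": 0.0,"grip": 1.0},
    {"x": -0.018,"y": 0.0,"z": 0.268,"ax": 0.0,"ay": 0.0,"az": 0.0,"grip": 1.0},
    {"x": -0.018,"y": 0.0,"z": 0.268,"ax": 0.0,"ay": 0.0,"az": 0.0,"grip": 1.0},
    {"x": -0.009,"y": 0.0,"z": 0.268,"ax": 0.0,"ay": 0.0,"az": 0.0,"grip": 1.0},
    {"x": 0.0,"y": 0.0,"z": 0.268,"ax": 0.0,"ay": 0.0,"az": 0.0,"grip": 1.0},
    {"x": 0.009,"y": 0.0,"z": 0.268,"ax": 0.0,"ay": 0.0,"az": 0.0,"grip": 1.0},
    {"x": 0.018,"y": 0.0,"z": 0.268,"ax": 0.0,"ay": 0.0,"az": 0.0,"grip": 1.0},
    {"x": 0.018,"y": 0.0,"z": 0.268,"ax": 0.0,"ay": 0.0,"az": 0.0,"grip": 1.0},
    {"x": 0.018,"y": 0.0,"z": 0.268,"ax": 0.0,"ay": 0.0,"az": 0.0,"grip": 1.0},
  ],
)

```text
time: 44.8
tool_pos: [0.6224, 0.32, 0.0914]
tcp_rot: [3.133, -0.205, 0.005]
wrist_force: [1.8, -5.9, 13.2]
width: -0.001
grip_force: 6.3
```

Emit:
step_arm(
  series=[
    {"x": 0.0,"y": 0.0,"z": -0.08,"ax": 0.0,"ay": 0.0,"az": 0.0,"grip": 1.0},
    {"x": -0.018,"y": 0.0,"z": -0.18,"ax": 0.0,"ay": 0.0,"az": 0.0,"grip": 1.0},
    {"x": -0.018,"y": 0.0,"z": -0.268,"ax": 0.0,"ay": 0.0,"az": 0.0,"grip": 1.0},
    {"x": -0.018,"y": 0.0,"z": -0.268,"ax": 0.0,"ay": 0.0,"az": 0.0,"grip": 1.0},
    {"x": -0.018,"y": 0.0,"z": -0.268,"ax": 0.0,"ay": 0.0,"az": 0.0,"grip": 1.0},
    {"x": -0.018,"y": 0.0,"z": -0.268,"ax": 0.0,"ay": 0.0,"az": 0.0,"grip": 1.0},
  ],
)

```text
time: 45.4
tool_pos: [0.6099, 0.3224, 0.2204]
tcp_rot: [3.133, -0.205, -0.007]
wrist_force: [-0.8, 0.1, -0.5]
width: -0.001
grip_force: 0.0
```

```bash
cat >> h.py <<'E'
def stripe(c):
    """bright pixels on the wheel band -> arc angle about the top; index line offset (m)"""
    g=c['img'].mean(2)
    P=lambda a,d,z:cv2.getRectSubPix(g.astype(np.float32),(1,1),tuple(float(x) for x in proj(c,st(a,d,z,(.6105,.3225)))))[0,0]
    A=np.arange(-.01,.01,.0002); i=[np.mean(A[np.array([P(a,d,.08) for a in A])>190]) for d in (-.017,-.014,.014,.017)]
    o=np.mean(i); T=np.arange(-.8,.8,.005)
    for d in (-.004,0,.004):
        v=np.array([P(o+.035*np.sin(t),d,.057+.035*np.cos(t)) for t in T]); k=T[v>150]; print('stripe',d,k.min() if len(k) else None,k.max() if len(k) else None,k.mean() if len(k) else None)
    print('idx',np.array(i))
E
python3 - <<'E'
from h import *
c=cam('wrist'); save(c,'w13.png'); stripe(c); go((.61,.3223,.22,-97.25))
E
```

```text
stripe -0.004 6.661338147750939e-16 0.255000000000001 0.12750000000000078
stripe 0 6.661338147750939e-16 0.255000000000001 0.12750000000000078
stripe 0.004 6.661338147750939e-16 0.255000000000001 0.12750000000000078
idx [0.0006 0.0007 0.001  0.0009]
t 45.45 [0.6097 0.3223 0.2199] yaw -97.5 F [-0.3253 -0.2625  0.0595] w -0.001
shift [ 0.0007 -0.0001 -0.0003] turn [ 0.0059  0.0091 -0.0079] rows>= 0.0
```

Emit:
step_arm(
  series=[
    {"x": 0.004,"y": 0.0,"z": 0.08,"ax": 0.0,"ay": 0.0,"az": 0.0,"grip": 1.0},
    {"x": 0.004,"y": 0.0,"z": 0.16,"ax": 0.0,"ay": 0.0,"az": 0.0,"grip": 1.0},
    {"x": 0.004,"y": 0.0,"z": 0.24,"ax": 0.0,"ay": 0.0,"az": 0.0,"grip": 1.0},
    {"x": 0.004,"y": 0.0,"z": 0.256,"ax": 0.0,"ay": 0.0,"az": 0.0,"grip": 1.0},
    {"x": 0.004,"y": 0.0,"z": 0.256,"ax": 0.0,"ay": 0.0,"az": 0.0,"grip": 1.0},
    {"x": 0.004,"y": 0.0,"z": 0.265,"ax": 0.0,"ay": 0.0,"az": 0.0,"grip": 1.0},
    {"x": 0.004,"y": 0.0,"z": 0.265,"ax": 0.0,"ay": 0.0,"az": 0.0,"grip": 1.0},
    {"x": 0.0,"y": 0.0,"z": 0.265,"ax": 0.0,"ay": 0.0,"az": 0.0,"grip": 1.0},
    {"x": -0.004,"y": 0.0,"z": 0.265,"ax": 0.0,"ay": 0.0,"az": 0.0,"grip": 1.0},
    {"x": -0.004,"y": 0.0,"z": 0.265,"ax": 0.0,"ay": 0.0,"az": 0.0,"grip": 1.0},
    {"x": -0.004,"y": 0.0,"z": 0.265,"ax": 0.0,"ay": 0.0,"az": 0.0,"grip": 1.0},
  ],
)

```text
time: 46.55
tool_pos: [0.6099, 0.3226, 0.0919]
tcp_rot: [3.134, -0.205, 0.002]
wrist_force: [-0.3, -2.9, 8.5]
width: -0.002
grip_force: 4.5
```

Emit:
step_arm(
  series=[
    {"x": 0.0,"y": 0.0,"z": -0.02,"ax": 0.0,"ay": 0.0,"az": 0.0,"grip": 1.0},
    {"x": 0.0,"y": 0.0,"z": -0.1,"ax": 0.0,"ay": 0.0,"az": 0.0,"grip": 1.0},
    {"x": 0.004,"y": 0.0,"z": -0.18,"ax": 0.0,"ay": 0.0,"az": 0.0,"grip": 1.0},
    {"x": 0.004,"y": 0.0,"z": -0.265,"ax": 0.0,"ay": 0.0,"az": 0.0,"grip": 1.0},
    {"x": 0.004,"y": 0.0,"z": -0.265,"ax": 0.0,"ay": 0.0,"az": 0.0,"grip": 1.0},
    {"x": 0.004,"y": 0.0,"z": -0.265,"ax": 0.0,"ay": 0.0,"az": 0.0,"grip": 1.0},
    {"x": 0.004,"y": 0.0,"z": -0.265,"ax": 0.0,"ay": 0.0,"az": 0.0,"grip": 1.0},
  ],
)

```text
time: 47.25
tool_pos: [0.61, 0.3226, 0.2212]
tcp_rot: [3.133, -0.205, -0.005]
wrist_force: [1.0, -0.7, -1.1]
width: -0.003
grip_force: 0.0
```

```bash
python3 - <<'E'
from h import *
c=cam('wrist'); save(c,'w14.png'); stripe(c); go((.61,.3223,.22,-97.25))
E
```

```text
stripe -0.004 -0.014999999999999347 0.23500000000000099 0.11000000000000075
stripe 0 -0.024999999999999356 0.23500000000000099 0.10500000000000073
stripe 0.004 -0.024999999999999356 0.23500000000000099 0.10500000000000073
idx [0.0007 0.0007 0.001  0.001 ]
t 47.30 [0.6098 0.3225 0.2206] yaw -97.5 F [0.7395 0.0786 0.2729] w -0.003
shift [0.0004 0.0004 0.0012] turn [ 0.0045  0.0074 -0.0078] rows>= 0.0
```

Emit:
step_arm(
  series=[
    {"x": 0.007,"y": 0.0,"z": 0.08,"ax": 0.0,"ay": 0.0,"az": 0.0,"grip": 1.0},
    {"x": 0.007,"y": 0.0,"z": 0.16,"ax": 0.0,"ay": 0.0,"az": 0.0,"grip": 1.0},
    {"x": 0.007,"y": 0.0,"z": 0.24,"ax": 0.0,"ay": 0.0,"az": 0.0,"grip": 1.0},
    {"x": 0.007,"y": 0.0,"z": 0.256,"ax": 0.0,"ay": 0.0,"az": 0.0,"grip": 1.0},
    {"x": 0.007,"y": 0.0,"z": 0.256,"ax": 0.0,"ay": 0.0,"az": 0.0,"grip": 1.0},
    {"x": 0.007,"y": 0.0,"z": 0.265,"ax": 0.0,"ay": 0.0,"az": 0.0,"grip": 1.0},
    {"x": 0.007,"y": 0.0,"z": 0.265,"ax": 0.0,"ay": 0.0,"az": 0.0,"grip": 1.0},
    {"x": 0.0,"y": 0.0,"z": 0.265,"ax": 0.0,"ay": 0.0,"az": 0.0,"grip": 1.0},
    {"x": -0.007,"y": 0.0,"z": 0.265,"ax": 0.0,"ay": 0.0,"az": 0.0,"grip": 1.0},
    {"x": -0.007,"y": 0.0,"z": 0.265,"ax": 0.0,"ay": 0.0,"az": 0.0,"grip": 1.0},
    {"x": -0.007,"y": 0.0,"z": 0.265,"ax": 0.0,"ay": 0.0,"az": 0.0,"grip": 1.0},
  ],
)

```text
time: 48.4
tool_pos: [0.6081, 0.323, 0.0919]
tcp_rot: [3.134, -0.205, 0.001]
wrist_force: [-0.7, -3.1, 8.2]
width: 0.0
grip_force: 4.1
```

Emit:
step_arm(
  series=[
    {"x": 0.0,"y": 0.0,"z": -0.02,"ax": 0.0,"ay": 0.0,"az": 0.0,"grip": 1.0},
    {"x": 0.0,"y": 0.0,"z": -0.1,"ax": 0.0,"ay": 0.0,"az": 0.0,"grip": 1.0},
    {"x": 0.007,"y": 0.0,"z": -0.18,"ax": 0.0,"ay": 0.0,"az": 0.0,"grip": 1.0},
    {"x": 0.007,"y": 0.0,"z": -0.265,"ax": 0.0,"ay": 0.0,"az": 0.0,"grip": 1.0},
    {"x": 0.007,"y": 0.0,"z": -0.265,"ax": 0.0,"ay": 0.0,"az": 0.0,"grip": 1.0},
    {"x": 0.007,"y": 0.0,"z": -0.265,"ax": 0.0,"ay": 0.0,"az": 0.0,"grip": 1.0},
    {"x": 0.007,"y": 0.0,"z": -0.265,"ax": 0.0,"ay": 0.0,"az": 0.0,"grip": 1.0},
  ],
)

```text
time: 49.1
tool_pos: [0.6101, 0.3227, 0.2215]
tcp_rot: [3.134, -0.205, -0.004]
wrist_force: [-0.2, 0.1, -0.3]
width: 0.001
grip_force: 0.0
```

```bash
python3 - <<'E'
from h import *
c=cam('wrist'); stripe(c); t=cam('top')
im=np.hstack([cv2.resize(c['img'][140:340,200:440,::-1],(480,400)),cv2.resize(t['img'][140:230,200:270,::-1],(311,400))]); cv2.imwrite('pics/fin.png',im)
go((.61,.3223,.22,-97.25))
E
```

```text
stripe -0.004 -0.14499999999999946 0.11000000000000076 -0.017499999999999353
stripe 0 -0.14499999999999946 0.11000000000000076 -0.017499999999999353
stripe 0.004 -0.13999999999999946 0.11000000000000076 -0.014999999999999347
idx [0.0007 0.0007 0.001  0.001 ]
t 49.20 [0.6098 0.3225 0.2206] yaw -97.5 F [ 0.6702 -0.4328  0.4487] w 0.002
shift [0.0004 0.0004 0.0011] turn [ 0.0046  0.0073 -0.0077] rows>= 0.0
```

View pics/fin.png

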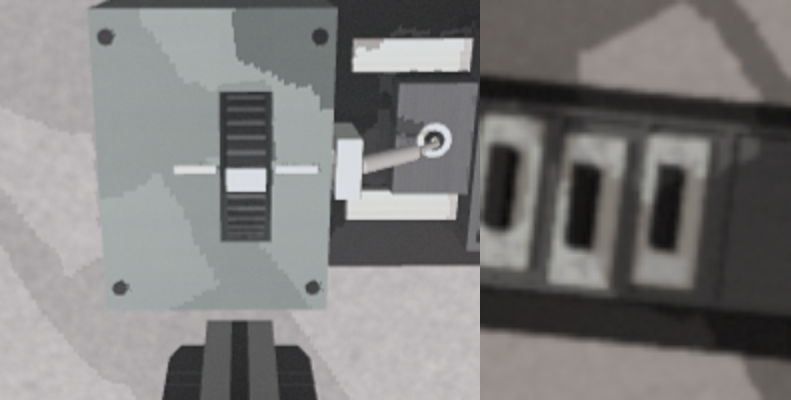

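The stripe is level with the index lines: the residual is about -0.016 rad after allowing for parallax. The needle tip is over the mark's dot at crop (433,141). The top view shows three holders lying flat in their bays. The gripper is clear, so I'm handing in.

```bash
python3 -c "
from workcell import bot
print(bot.finish_job())"
```

```text
the job is handed in; nothing more can be done
None
```

The job is handed in: the needle was raised to its stop, all three holders present lie flat in bays 1–3, the mark is within about 0.3 mm of directly under the needle tip, and the stripe is within about 0.02 rad of the index lines after I rolled the wheel about 0.13 rad too far and back; the gripper is clear of everything.

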